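# Stand the round-bottomed coffee pot in its ring on the tray

## Robot

A 6-joint arm with a two-finger parallel gripper is mounted at the origin on the work surface. World frame = base frame: x ahead of the robot, y to its left, z up, the work surface at z = 0. Lengths are in m, angles in rad, forces in N, time in s.
With the tool pointing down it reaches from about 0.275 to 0.875 m from the base axis. Payload 12.5 kg.
Tool frame: the origin (TCP) lies midway between the tips of the shut fingers; the grasp point (between the pads) lies 19 mm behind it; x points along the fingers, y is the direction in which the jaws open and shut, and the axes are right-handed (so a half turn about x gives the same grasp; the last joint's range is limited). The gripper opens to 85 mm and grips with 20 to 120 N. Pads are 22 mm wide; open, the fingers measure 114 mm over their backs; the gripper's body (76 mm by 85 mm) begins 54 mm behind the grasp point. The pads swing forward as they close: fully open they stand 13 mm farther back than shut.
Start: joints at [1.227, 0.351, 1.652, -0, 1.139, -0.085], TCP at [0.141, 0.532, 0.231] pointing down, gripper open.
Joint ranges: [-2.75, 2.75], [-0.79, 2.1], [0.01, 2.65], [-1.57, 4.71], [0.07, 3.14], [-2.87, 2.87]. Speed limits (rad/s): [2.22, 2.22, 2.79, 3.14, 3.14, 3.14].

## Interface

Orientations are given as [roll, pitch, yaw] about the fixed x, y, z axes, in that order (R = Rz(yaw) Ry(pitch) Rx(roll)).
In Python, from bench import bot, viewer gives the robot as it stands.
- The arm moves only by the tool jog_arm, never from a script. Its argument "moves" is a list of rows, each an object with "dr": the turn, a rotation vector about the tool's x, y, z normalised to -1 to 1, where 1 is 60 degrees, a list of three; "dp": the shift along the tool's x, y, z normalised to -1 to 1, where 1 is 20 cm, a list of three; "gripper": the gripper's target within -1 to 1 (shut at 1, half-way at 0, fully open at -1). In form: [{"dr": [wx, wy, wz], "dp": [x, y, z], "gripper": gripper}, ...]. A call has 1 to 12 rows; each row is the pose to reach, as a shift and turn from the pose commanded when the call began, along the tool's axes at that moment; what a row does not reach only later rows make up. A row lasts 1/10 s, in which the tool goes at most 50 mm and 8.59 degrees, less where a joint would pass 70% of its speed; a pose out of reach is approached as far as the arm can. A call with a number of a shift or a turn outside -1 to 1 is refused whole. A call with a gripper value outside its range is refused whole. The fingers move at their own pace and stop on an object; "force" is the grip in N (left out, the last holds). Time passes only in rows, so rows that repeat a pose let the fingers close. It gives the time, the measured TCP pose, the force and the opening at its end, in the units of the state.
- bot.read_state(): the state, without advancing time (a new reading comes with each control period).
- viewer.capture(name): name is "side" or "top"; returns a dict with "color" (420x560x3 uint8, blue, green, red), "fx", "fy", "cx", "cy" (pixels), "dist_coeffs" ([k1, k2, p1, p2, k3] as OpenCV has them; the pictures are not rectified), "pose" (4x4, takes a point from camera to world coordinates). Camera axes: x right, y down, z forward; pixel columns grow to the right and rows downward; lengths in m; the calibration is good to about 2 mm. A picture is of the moment at which its call begins. There is no depth.
- bot.sign_off(): hands the job in, once; it reports no verdict.
Trained networks look in the newest picture that a camera, given by its name, has taken for a name from the list of things; names that differ only in an ending like _2 or _b are one class to them, and where a whole thing is asked for, a point or a joint stands for the part that bears it (a point fixed in the world has none). Each returns a list of dicts, best first, with "confidence" (0 to 1); they miss things now and then, are a little off and sometimes report something else, mostly with a low value. They report only what shows in the picture. A call takes as long as a camera call. They do not tell look-alikes from the thing itself.
- viewer.find_in(query, camera): "box" ([left, top, width, height] in pixels, round what is visible of it).
The state is a dict: "t": time; "joint_positions": joint angles; "joint_vel": joint speeds; "joint_efforts": joint torques, N m; "ee_pos": TCP position; "tool_rot": TCP orientation; "ft_force": force on the tool from outside, world axes, zero at the start; "ft_torque": the same for the moment, N m; "opening": opening from 0.0 (shut) to 1.0 (fully open).
Only numpy, scipy, OpenCV 4.12 (cv2) and the standard library are available. Lean on these libraries where they do the work, as an engineer would, in place of code of your own. Each camera call takes 0.05 s, during which the arm holds its last target.

## Task

Get the coffee tray ready for serving: set the wooden ring stand flat on the empty end of the tray, inside its rim, and let go of it. Then lift the round-bottomed clay coffee pot out of the drying rack, where it leans, and lower it gently into the ring so that it sits fully down and stands upright on its own. The pot is fragile, so never drop it, and leave the cups, the scoop and the hand grinder where they are.

Things in the scene. Friction and masses are not known exactly. Their poses are not given: they have to be found in the camera images.
- pot_belly (a point): Dark fired-clay coffee pot, loose, about 0.4 kg, 200 mm tall: ball belly 110 mm across with no foot, straight neck 30 mm across. This point: centre of the ball, 55 mm above its lowest point; z runs up the neck. Starts leaning 42 deg in the rack, neck up and to the rack's -x over its front rail. Let go in the ring, it stays at whatever lean it has: have it upright first.
- pot_neck (a point): Point on the pot's neck axis, 121 mm up its z from pot_belly, 24 mm below the mouth; same axes. The neck is a plain cylinder 30 mm across from 44 mm below this point up to the mouth: the place to grip, fingers closing along the pot's y. A loop handle 12 mm thick stands out at the pot's +x (upper side as it leans), up to 64 mm from the axis, from 29 mm below this point downwards.
- ring_mid (a point): Plain turned wooden ring stand, loose, 100 mm outside and 76 mm inside diameter (wall 12 mm), 30 mm high, 0.16 kg, z up. This point: on its axis, half-way up. Starts flat on the table between rack and tray. Pinch its wall, one finger inside and one outside. With the pot fully down in it, pot_belly is 55 mm above this point.
- tray_floor (a point): Dark wooden tray that does not move, 330 mm along its x, 220 mm along y, rim 8 mm thick and 24 mm high, brass handle at each short end. This point: centre of the floor's upper face, 8 mm above the table. The -x end, nearer the robot, is empty (clear from x = -157 to +20 mm, y within 102 mm); three cups stand in the +x half. Tray and rack may swap sides.
- rack_rail (a point): Middle of the front rail of the steel wire drying rack (does not move; 230 mm along x, 220 mm along y, top edge 126 mm high all round): an 8 mm bar along y at the rack's -x side, centre 122 mm above the table. The pot's belly centre starts 71 mm to +x of it; lifted straight up at its lean, the belly clears the rail by 12 mm. Wire prongs and two saucers stand behind the pot, up to 153 mm high.
- cup0: Small white handleless coffee cup, 66 mm across the rim, 52 mm high, loose, on the tray's +x half. Origin under its centre. To be left alone.
- cup1: Second cup like cup0, on the tray's +x half. To be left alone.
- cup2: Third cup like cup0, near the far end of the tray. To be left alone.
- scoop: Steel bean scoop on the table beyond the ring, bowl 54 mm across and 32 mm high, 147 mm long; origin under the bowl's centre, handle to its -x. To be left alone.
- grinder: Slim hand coffee grinder standing on the table, 53 mm across, 213 mm high, crank at the top reaching 115 mm along its +x; origin under its centre. To be left alone.
Things that resemble listed ones, but are neither listed nor needed, are in the scene too. There is more than one size of the part that bears pot_belly; the job needs the largest.

How it is judged:
By the outcome, as a careful person would: the job done as asked, in the order asked, and still so for the second after the job is handed in, with the robot touching nothing.
It also fails if it takes over 72 s, if anything falls off the work surface, if the arm or the gripper's body presses on something with over 40 N, if the wrist force passes 120 N, or if a joint passes its speed limit or range.

## Working session

There is one attempt and no reset: what is moved stays moved. The work goes in short steps, Python scripts to look and compute and a tool call to move; the robot and the scene stay as the last step left them, time stands still between calls to the robot, and variables do not carry over. Pictures are saved under pics/ and viewed, and the job is handed in when it is done.

Besides the shell and the picture viewer there is one more tool, called as name(argument=value, ...) on one line, values as JSON. jog_arm: Moves the arm, as the interface text tells. Its arguments: {"type":"object","properties":{"moves":{"type":"array","items":{"type":"object","properties":{"dr":{"type":"array","items":{"type":"number"}},"dp":{"type":"array","items":{"type":"number"}},"gripper":{"type":"number"}}}},"force":{"type":"number"}},"required":["moves"]}

```bash
ls; mkdir -p pics; cat > h.py <<'E'
import numpy as np, cv2, json
from bench import bot, viewer
from scipy.spatial.transform import Rotation as R
def cap(n,f=None):
    c=viewer.capture(n)
    if f: cv2.imwrite('pics/'+f,c['color'])
    return c
def K(c): return np.array([[c['fx'],0,c['cx']],[0,c['fy'],c['cy']],[0,0,1.]])
def ray(c,uv):
    p=cv2.undistortPoints(np.array([[uv]],float),K(c),np.array(c['dist_coeffs'],float))[0,0]
    T=np.array(c['pose']); d=T[:3,:3]@np.array([p[0],p[1],1]); return T[:3,3],d/np.linalg.norm(d)
def atz(c,uv,z):
    o,d=ray(c,uv); return o+d*(z-o[2])/d[2]
def proj(c,P):
    T=np.linalg.inv(np.array(c['pose'])); rv=cv2.Rodrigues(T[:3,:3])[0]
    return cv2.projectPoints(np.array(P,float).reshape(-1,1,3),rv,T[:3,3],K(c),np.array(c['dist_coeffs'],float))[0][:,0]
def tri(rs):
    A=np.zeros((3,3));b=np.zeros(3)
    for o,d in rs:
        M=np.eye(3)-np.outer(d,d);A+=M;b+=M@o
    return np.linalg.solve(A,b)
E
python3 - <<'E'
from h import *
for n in ['top','side']:
    c=cap(n,n+'0.png'); print(n,np.round(c['pose'],3).tolist(),c['fx'],c['cx'],c['cy'],c['dist_coeffs'])
    for q in ['pot_belly','ring_mid','tray_floor','rack_rail','cup0','scoop','grinder']:
        print(q,[(np.round(x['box']).tolist(),round(x['confidence'],2)) for x in viewer.find_in(q,n)][:6])
print(bot.read_state())
E
```

```text
pics
top [[-0.019, -0.992, 0.128, 0.375], [-1.0, 0.02, 0.003, 0.011], [-0.005, -0.128, -0.992, 1.345], [0.0, 0.0, 0.0, 1.0]] 490.6487407123733 272.05135753163574 205.20107137030516 [-0.09653826  0.          0.          0.          0.        ]
pot_belly [([369.0, 173.0, 46.0, 56.0], 0.8), ([212.0, 254.0, 44.0, 39.0], 0.71), ([350.0, 273.0, 50.0, 27.0], 0.57), ([161.0, 115.0, 27.0, 24.0], 0.46)]
ring_mid [([266.0, 192.0, 37.0, 38.0], 0.72)]
tray_floor [([142.0, 109.0, 80.0, 130.0], 0.78), ([186.0, 136.0, 18.0, 25.0], 0.19)]
rack_rail [([327.0, 116.0, 117.0, 120.0], 0.7)]
cup0 [([139.0, 134.0, 30.0, 26.0], 0.96), ([160.0, 115.0, 26.0, 23.0], 0.6)]
scoop [([250.0, 117.0, 18.0, 52.0], 0.81)]
grinder [([276.0, 68.0, 27.0, 70.0], 0.61), ([325.0, 116.0, 118.0, 117.0], 0.25)]
side [[-0.956, -0.223, 0.191, 0.359], [-0.293, 0.692, -0.66, 0.67], [0.015, -0.687, -0.727, 0.836], [0.0, 0.0, 0.0, 1.0]] 380.31046937371644 274.22911493844936 208.32540832871018 [-0.06292501  0.          0.          0.          0.        ]
pot_belly [([318.0, 256.0, 34.0, 48.0], 0.88), ([282.0, 119.0, 49.0, 47.0], 0.77)
[... 357 characters left out ...]
0, 60.0, 64.0], 0.96)]
{'t': 0.8, 'joint_positions': array([ 1.22738717e+00,  3.50670869e-01,  1.65178199e+00,  2.76273720e-05,
        1.13911121e+00, -8.45771905e-02]), 'joint_vel': array([-7.74729745e-05,  1.75188469e-04,  3.64898628e-04,  1.04055097e-04,
        2.58629695e-04,  1.13601706e-03]), 'joint_efforts': array([-1.85291219e-04, -5.06005633e+01, -2.91636586e+01, -6.13215002e-05,
        7.27342103e-04,  7.01102817e-05]), 'ee_pos': array([0.1407277 , 0.53168409, 0.23131238]), 'tool_rot': array([2.20657507, 1.57075829, 1.94773154]), 'ft_force': array([-0.42058642,  0.24092832,  0.62438075]), 'ft_torque': array([ 0.0196661 , -0.01597848,  0.03593897]), 'opening': 1.0028568598854861}
```

View pics/top0.png

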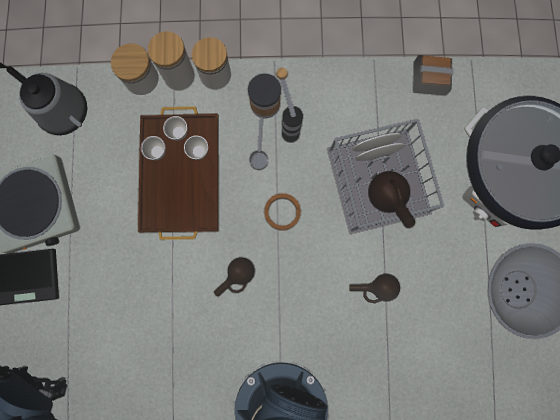

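View pics/side0.png

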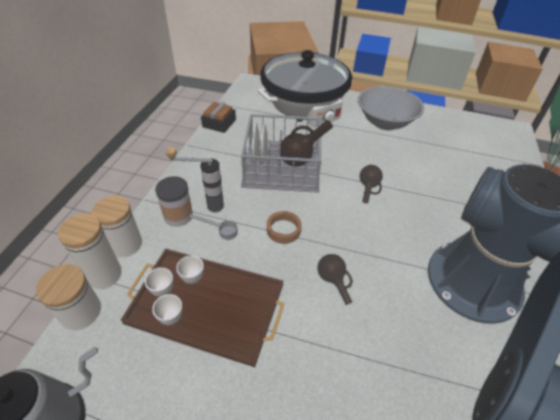

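```bash
python3 - <<'E'
import cv2
t=cv2.imread('pics/top0.png');s=cv2.imread('pics/side0.png')
a=cv2.resize(t[100:250,240:450],None,fx=3.6,fy=3.6,interpolation=cv2.INTER_CUBIC)
cv2.imwrite('pics/ct.png',a)
b=cv2.resize(s[100:260,225:385],None,fx=3.7,fy=3.7,interpolation=cv2.INTER_CUBIC)
cv2.imwrite('pics/cs.png',b)
E
```

```text
(no output)
```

View pics/ct.png

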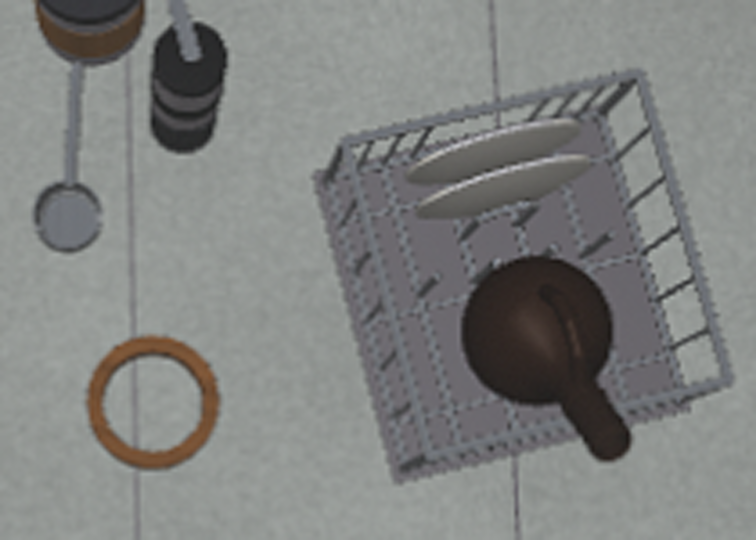

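View pics/cs.png

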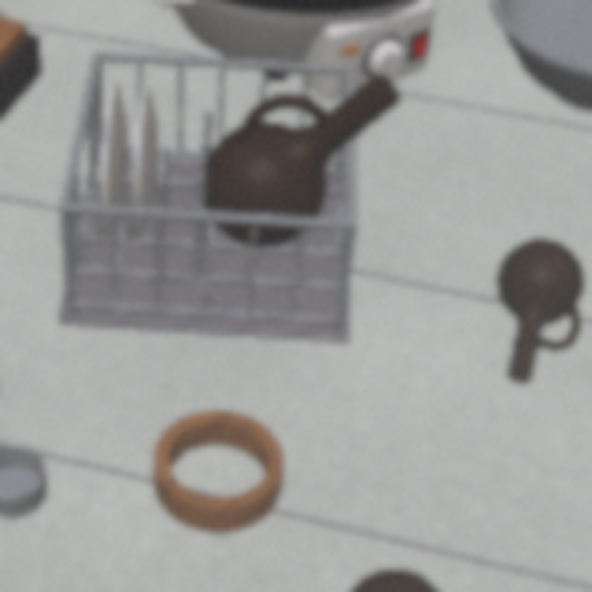

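Pot candidates in top view: (389,191), in the rack, leaning and the largest; (240,271) and (385,288), smaller ones lying on the table. I choose the rack one. The crops confirm it: it leans over the front rail with its handle on the upper side. There is only one ring, at (282,211), and the empty end of the tray is at about (179,205).

```bash
cat > meas.py <<'E'
from h import *
from scipy.optimize import minimize
def hullmask(c,P,m):
    p=proj(c,P); h=cv2.convexHull((p*8).round().astype(np.int32).reshape(-1,1,2))
    cv2.fillConvexPoly(m,h,255,lineType=cv2.LINE_AA,shift=3)
u=np.random.RandomState(0).randn(400,3);SPH=0.055*u/np.linalg.norm(u,axis=1)[:,None]
a=np.linspace(0,2*np.pi,24,endpoint=False)
NECK=np.concatenate([np.c_[0.015*np.cos(a),0.015*np.sin(a),0*a+z] for z in(0.05,0.145)])
th=np.linspace(0,np.pi,12)
def potmask(c,b,Rm,shape=(420,560)):
    m=np.zeros(shape,np.uint8)
    hullmask(c,SPH+b,m); hullmask(c,NECK@Rm.T+b,m); return m
def ringpts(ctr,r,z): return np.c_[ctr[0]+r*np.cos(a),ctr[1]+r*np.sin(a),0*a+z]
E
python3 - <<'E'
from meas import *
cs={n:cap(n) for n in('top','side')}
import pickle; pickle.dump(cs,open('c0.pkl','wb'))
# ring
def ringmask(c,x,y):
    m=np.zeros((420,560),np.uint8); hullmask(c,np.r_[ringpts((x,y),.05,0),ringpts((x,y),.05,.03)],m); 
    k1=np.zeros_like(m);k2=np.zeros_like(m);hullmask(c,ringpts((x,y),.038,0),k1);hullmask(c,ringpts((x,y),.038,.03),k2)
    m[(np.minimum(k1,k2)>127)]=0; return m
def seg(im,box,kind):
    l,t,w,h=box; g=im.astype(int); 
    if kind=='ring': M=(g[...,2]-g[...,0]>35)
    else: M=(g.max(2)<85)&(g[...,2]>=g[...,0]+0)
    o=np.zeros(M.shape,np.uint8); o[t:t+h,l:l+w]=255*M[t:t+h,l:l+w]; return o
RB={'top':(258,185,52,52),'side':(258,204,55,48)}
PB={'top':(362,165,58,70),'side':(274,112,66,60)}
rm={n:seg(cs[n]['color'],RB[n],'ring') for n in cs}
pm={n:seg(cs[n]['color'],PB[n],'pot') for n in cs}
for n in cs: print(n,(rm[n]>0).sum(),(pm[n]>0).sum())
vis=np.hstack([cv2.resize(np.vstack([m[n][b[n][1]:b[n][1]+b[n][3],b[n][0]:b[n][0]+b[n][2]] ]),(240,240)) for m,b in((rm,RB),(pm,PB)) for n in cs])
cv2.imwrite('pics/seg.png',cv2.resize(vis,(800,200)))
def cr(p,ns=('top','side')): return sum(np.abs(ringmask(cs[n],*p).astype(float)-rm[n]).sum()/255/(rm[n]>0).sum() for n in ns)
p0=atz(cs['top'],(282.5,211),0.02)[:2]; print('ring0',p0,'side',atz(cs['side'],(284,227),0.015))
for ns in (('top','side'),('top',),('side',)):
    r=minimize(cr,p0,args=(ns,),method='Nelder-Mead',options=dict(initial_simplex=[p0,p0+[.01,0],p0+[0,.01]])); print('ring',ns,r.x,r.fun)
# pot
def Rp(yaw,lean=np.radians(42)):
    # neck dir horizontal = yaw ; pot x = upper side
    z=np.array([np.sin(lean)*np.cos(yaw),np.sin(lean)*np.sin(yaw),np.cos(lean)])
    x=np.array([0,0,1])-z*z[2]; x/=np.linalg.norm(x); return np.c_[x,np.cross(z,x),z]
def cp(p,ns=('top','side')):
    f=0
    for n in ns:
        m=potmask(cs[n],p[:3],Rp(p[3],p[4])).astype(float); d=m-pm[n]
        # handle pixels (seg but not model) less weight
        f+=(np.clip(d,0,None).sum()+0.6*np.clip(-d,0,None).sum())/255/(pm[n]>0).sum()
    return f
b0=atz(cs['top'],(389,191),0.1)
print(b0)
for l0 in (42,):
    x0=np.r_[b0,np.radians(180+15),np.radians(42)]
    S=[x0]+[x0+d for d in np.diag([.015,.015,.02,.2,.1])]
    r=minimize(cp,x0,method='Nelder-Mead',options=dict(initial_simplex=S,maxiter=600)); print('pot',r.x[:3],np.degrees(r.x[3:]),r.fun)
    r=minimize(cp,r.x,method='Nelder-Mead',options=dict(initial_simplex=[r.x]+[r.x+d for d in np.diag([.01,.01,-.01,-.1,-.1])],maxiter=600)); print('pot',r.x[:3],np.degrees(r.x[3:]),r.fun)
b=r.x[:3];Rm=Rp(*r.x[3:]); print('neck pt',b+.121*Rm[:,2])
v=[]
for n in cs:
    im=cs[n]['color'].copy(); ct,_=cv2.findContours((potmask(cs[n],b,Rm)>127).astype(np.uint8),0,1); 
    big=cv2.resize(im,None,fx=4,fy=4,interpolation=cv2.INTER_CUBIC); cv2.drawContours(big,[q*4+2 for q in ct],-1,(0,255,0),1)
    l,t,w,h=PB[n]; v.append(cv2.resize(big[4*(t-10):4*(t+h+10),4*(l-10):4*(l+w+10)],(390,390)))
cv2.imwrite('pics/potfit.png',np.hstack(v))
# rail & tray
t=cs['top']
print('rail ends',[atz(t,q,0.122) for q in((350.5,231.5),(441,206.5))],'rack back', [atz(t,q,0.122) for q in((334,140),(418,120))])
print('tray corners rim z .024',[np.round(atz(t,q,0.024),3) for q in((139,115),(219,114),(139,233),(219,232))])
E
```

```text
top 410 1637
side 470 1003
ring0 [ 0.5297784  -0.01325463] side [ 0.52699538 -0.01383531  0.015     ]
ring ('top', 'side') [ 0.5301543  -0.01289672] 1.0400987006115368
ring ('top',) [ 0.53005995 -0.01171984] 0.3546245815399331
ring ('side',) [ 0.53071346 -0.01878808] 0.6108969545264915
[ 0.56684966 -0.28758037  0.1       ]
pot [ 0.56958065 -0.29499684  0.07199477] [189.10591814  38.54058134] 0.37743628649070216
pot [ 0.56957885 -0.29499717  0.07199419] [189.10326509  38.53963522] 0.3773557906180127
neck pt [ 0.49513864 -0.30692491  0.16663765]
rail ends [array([ 0.46291291, -0.1802385 ,  0.122     ]), array([ 0.52126031, -0.41386375,  0.122     ])] rack back [array([ 0.6983841 , -0.14740068,  0.122     ]), array([ 0.74861395, -0.36865669,  0.122     ])]
tray corners rim z .024 [array([0.809, 0.384, 0.024]), array([0.806, 0.158, 0.024]), array([0.477, 0.378, 0.024]), array([0.476, 0.159, 0.024])]
```

```bash
python3 - <<'E'
import cv2
a=cv2.imread('pics/potfit.png');b=cv2.imread('pics/seg.png')
import numpy as np
cv2.imwrite('pics/both.png',np.vstack([a,b[:,:780]]))
t=cv2.imread('pics/top0.png')
cv2.imwrite('pics/tray.png',cv2.resize(t[100:250,125:235],None,fx=4,fy=4,interpolation=cv2.INTER_CUBIC))
E
```

```text
(no output)
```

View pics/both.png

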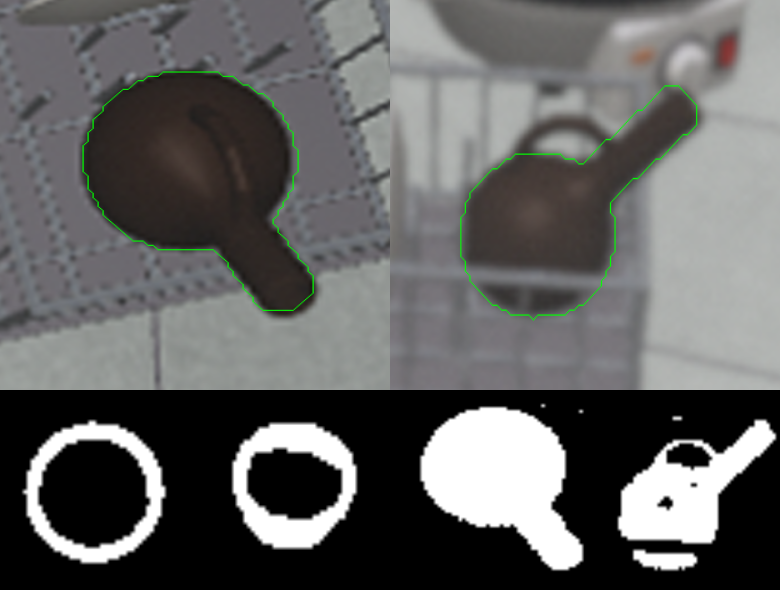

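View pics/tray.png

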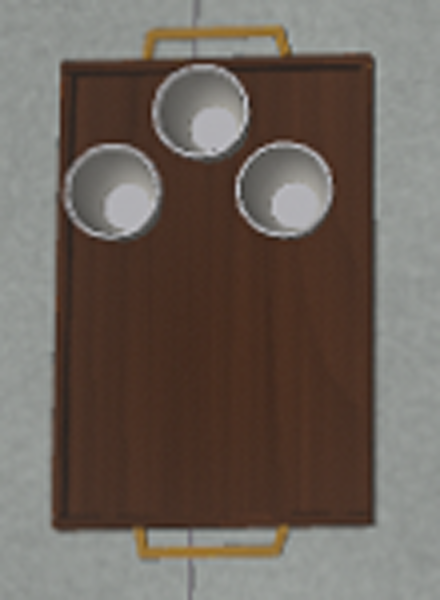

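```bash
cat >> h.py <<'E'
def st():
    s=bot.read_state(); return s,np.array(s['ee_pos']),R.from_euler('xyz',s['tool_rot'])
def tool(xdir,ydir):
    x=np.array(xdir,float);x/=np.linalg.norm(x);y=np.array(ydir,float);y-=x*(x@y);y/=np.linalg.norm(y)
    return R.from_matrix(np.c_[x,y,np.cross(x,y)])
def go(p,Rt,p0=None,R0=None):
    if p0 is None: s,p0,R0=st()
    dp=R0.inv().apply(np.array(p)-p0)/.2; dr=np.degrees((R0.inv()*Rt).as_rotvec())/60
    print('dp',np.round(dp,4).tolist(),'dr',np.round(dr,4).tolist())
E
python3 - <<'E'
from meas import *
import pickle
cs=pickle.load(open('c0.pkl','rb'))
s,p,r=st(); print(np.round(r.as_matrix(),3))
# pot: 3-variants fit using weight masks
def Rp(yaw,lean=np.radians(42)):
    z=np.array([np.sin(lean)*np.cos(yaw),np.sin(lean)*np.sin(yaw),np.cos(lean)])
    x=np.array([0,0,1])-z*z[2]; x/=np.linalg.norm(x); return np.c_[x,np.cross(z,x),z]
PB={'top':(355,160,70,80),'side':(270,110,75,65)}
def seg(n):
    g=cs[n]['color'].astype(int); l,t,w,h=PB[n]
    M=(g.max(2)<(72 if n=='top' else 85)); o=np.zeros(M.shape,float); o[t:t+h,l:l+w]=M[t:t+h,l:l+w]
    if n=='side': o=cv2.morphologyEx(o,cv2.MORPH_CLOSE,np.ones((5,5)))
    return o
pm={n:seg(n) for n in cs}
H=[(0.064*np.cos(0),0,z) for z in (0,)]
t1=np.linspace(-1.4,1.4,15)
HX=np.c_[0.034+0.024*np.cos(t1),0*t1,0.058+0.03*np.sin(t1)]
def cost(q,free):
    full=np.array([q[0],q[1],.0715,q[2],np.radians(42)]) if not free else q
    f=0
    for n in cs:
        m=potmask(cs[n],full[:3],Rp(full[3],full[4]))/255.
        hd=np.zeros((420,560),np.uint8); pts=proj(cs[n],HX@Rp(full[3],full[4]).T+full[:3])
        cv2.polylines(hd,[pts.round().astype(np.int32).reshape(-1,1,2)],False,255,13); hd[m>0.5]=0
        w=1-hd/255.; f+=(w*np.abs(m-pm[n])).sum()/pm[n].sum()
    return f
x=np.array([.5696,-.295,np.radians(192)])
for free in (0,1):
    if free: x=np.r_[r_.x[:2],.0715,r_.x[2],np.radians(42)]
    d=np.diag([.01,.01,.1] if not free else [.01,.01,.01,.1,.1])
    r_=minimize(cost,x,args=(free,),method='Nelder-Mead',options=dict(initial_simplex=np.vstack([x,x+d]),maxiter=800))
    print(free,np.round(r_.x,4),'deg',np.degrees(r_.x[2 if not free else 3:]),r_.fun)
# ring: ellipse fits
for n,b in(('top',(258,185,52,52)),('side',(258,204,55,48))):
    g=cs[n]['color'].astype(int);M=(g[...,2]-g[...,0]>22);o=np.zeros(M.shape,np.uint8);l,t,w,h=b;o[t:t+h,l:l+w]=M[t:t+h,l:l+w]
    nc,lab,stt,ce=cv2.connectedComponentsWithStats(o); k=1+stt[1:,4].argmax();o=(lab==k).astype(np.uint8)
    cts,hi=cv2.findContours(o,cv2.RETR_CCOMP,cv2.CHAIN_APPROX_NONE)
    for ct in sorted(cts,key=len)[-2:]:
        e=cv2.fitEllipse(ct); print(n,np.round(e[0],1),np.round(e[1],1),'z.03',np.round(atz(cs[n],e[0],.03)[:2],4),'z.015',np.round(atz(cs[n],e[0],.015)[:2],4))
E
```

```text
[[-0.     0.256  0.967]
 [-0.     0.967 -0.256]
 [-1.    -0.     0.   ]]
0 [ 0.5707 -0.2941  3.3394] deg [191.33199448] 0.29845197169958204
1 [ 0.5704 -0.2935  0.0717  3.3424  0.6964] deg [191.50333295  39.90229715] 0.28320295382630545
top [282.  211.2] [28.4 28.6] z.03 [ 0.5281 -0.0116] z.015 [ 0.5298 -0.0119]
top [282.  211.2] [35.7 36. ] z.03 [ 0.5282 -0.0118] z.015 [ 0.5299 -0.0121]
side [283.4 226.4] [15.3 26. ] z.03 [ 0.5262 -0.0028] z.015 [ 0.5293 -0.0154]
side [283.3 226.4] [31.8 34.5] z.03 [ 0.5264 -0.003 ] z.015 [ 0.5295 -0.0155]
```

```bash
python3 - <<'E'
from h import *
s,p,r=st()
T=tool([0,0,-1],[0,1,0]); A=np.array([.5285,.032,.10])
p1=p+.38*(A-p); go(p1,T)
p2=p+.76*(A-p); go(p2,T,p1,T); go(A,T,p2,T)
E
```

```text
dp [0.2495, -0.7292, 0.9552] dr [-0.2471, 0.0, 0.0]
dp [0.2495, -0.9494, 0.7368] dr [0.0, 0.0, 0.0]
dp [0.1576, -0.5996, 0.4653] dr [0.0, 0.0, 0.0]
```

jog_arm(moves=[{"dp": [0.05,-0.182,0.238],"dr": [-0.12,0,0],"gripper": -1},{"dp": [0.1,-0.364,0.476],"dr": [-0.247,0,0],"gripper": -1},{"dp": [0.15,-0.546,0.714],"dr": [-0.247,0,0],"gripper": -1},{"dp": [0.25,-0.73,0.955],"dr": [-0.247,0,0],"gripper": -1},{"dp": [0.25,-0.73,0.955],"dr": [-0.247,0,0],"gripper": -1},{"dp": [0.25,-0.73,0.955],"dr": [-0.247,0,0],"gripper": -1},{"dp": [0.25,-0.73,0.955],"dr": [-0.247,0,0],"gripper": -1}])

```text
t: 1.6
ee_pos: [0.2885, 0.3413, 0.1814]
tool_rot: [2.186, 1.571, 2.184]
ft_force: [0.4, 0.6, 0.3]
opening: 0.999
```

```bash
python3 - <<'E'
from h import *
s,p,r=st(); print(s['t'],p,s['joint_positions'],s['joint_vel'].round(2),s['opening']);print(r.as_matrix().round(3))
T=tool([0,0,-1],[0,1,0]); A=np.array([.5285,.032,.10]); go(A,T)
E
```

```text
1.6 [0.28848496 0.34126172 0.18137079] [ 7.64675088e-01  2.30245582e-01  1.95865102e+00  1.76385415e-04
  9.52674052e-01 -8.03810396e-01] [ 0.04 -0.   -0.02  0.    0.01  0.01] 0.9993104078295295
[[-0.     0.002  1.   ]
 [ 0.     1.    -0.002]
 [-1.     0.    -0.   ]]
dp [0.4066, -1.5435, 1.2038] dr [-0.0023, -0.0001, -0.0001]
```

jog_arm(moves=[{"dp": [0.03,-0.19,0.15],"dr": [0,0,0],"gripper": -1},{"dp": [0.07,-0.38,0.3],"dr": [0,0,0],"gripper": -1},{"dp": [0.11,-0.57,0.45],"dr": [0,0,0],"gripper": -1},{"dp": [0.15,-0.76,0.6],"dr": [0,0,0],"gripper": -1},{"dp": [0.2,-0.95,0.74],"dr": [0,0,0],"gripper": -1},{"dp": [0.2,-0.95,0.74],"dr": [0,0,0],"gripper": -1}])

```text
t: 2.2
ee_pos: [0.4383, 0.1494, 0.1408]
tool_rot: [-0.494, 1.57, -0.497]
ft_force: [-0.5, 0.7, 0.8]
opening: 1.001
```

jog_arm(moves=[{"dp": [0.05,-0.2,0.15],"dr": [0,0,0],"gripper": -1},{"dp": [0.1,-0.4,0.31],"dr": [0,0,0],"gripper": -1},{"dp": [0.2,-0.592,0.464],"dr": [0,0,0],"gripper": -1},{"dp": [0.2,-0.592,0.464],"dr": [0,0,0],"gripper": -1},{"dp": [0.2,-0.592,0.464],"dr": [0,0,0],"gripper": -1}])

```text
t: 2.7
ee_pos: [0.529, 0.034, 0.1009]
tool_rot: [2.861, 1.57, 2.861]
ft_force: [-0.7, -0.3, 0.2]
opening: 0.999
```

```bash
python3 - <<'E'
from h import *
s,p,r=st(); print(s['t'],p,s['joint_positions'].round(3),s['joint_vel'].round(2))
T=tool([0,0,-1],[0,1,0]); go([.5285,.032,.006],T)
cap('side','s1.png');c=cap('top','t1.png')
a=cv2.imread('pics/s1.png')[130:280,200:400];cv2.imwrite('pics/s1c.png',cv2.resize(a,None,fx=3.5,fy=3.5,interpolation=cv2.INTER_CUBIC))
E
```

```text
2.7 [0.52897464 0.03395163 0.10089823] [-0.024  0.491  1.812  0.     0.84  -1.594] [ 0.04 -0.04  0.03  0.    0.01  0.01]
dp [0.4745, -0.0099, -0.002] dr [-0.0003, -0.0007, -0.0002]
```

View pics/s1c.png

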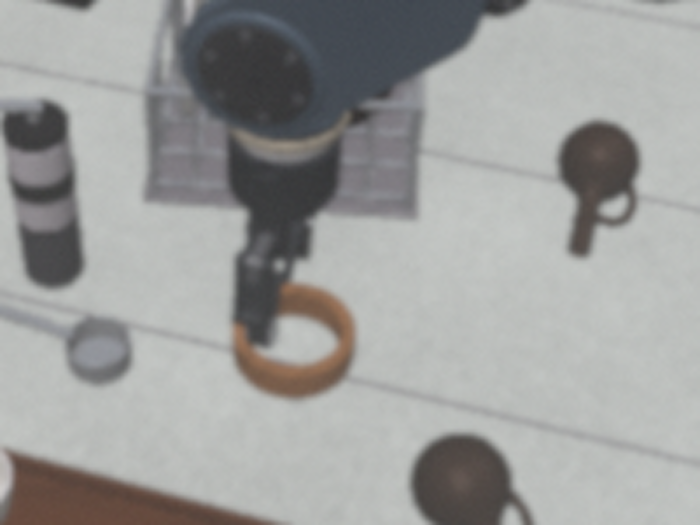

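jog_arm(force=40, moves=[{"dp": [0.2,-0.01,0],"dr": [0,0,0],"gripper": -0.5},{"dp": [0.35,-0.01,0],"dr": [0,0,0],"gripper": -0.5},{"dp": [0.42,-0.01,0],"dr": [0,0,0],"gripper": -0.5},{"dp": [0.47,-0.01,0],"dr": [0,0,0],"gripper": -0.3},{"dp": [0.47,-0.01,0],"dr": [0,0,0],"gripper": 1},{"dp": [0.47,-0.01,0],"dr": [0,0,0],"gripper": 1},{"dp": [0.47,-0.01,0],"dr": [0,0,0],"gripper": 1},{"dp": [0.47,-0.01,0],"dr": [0,0,0],"gripper": 1},{"dp": [0.47,-0.01,0],"dr": [0,0,0],"gripper": 1},{"dp": [0.47,-0.01,0],"dr": [0,0,0],"gripper": 1}])

```text
t: 3.8
ee_pos: [0.5295, 0.0313, 0.0086]
tool_rot: [0.066, 1.569, 0.066]
ft_force: [-0.8, 1.2, 7.3]
opening: 0.144
```

```bash
python3 - <<'E'
from h import *
s,p,r=st(); print(s['t'],p,s['ft_force'].round(2),s['opening'])
E
```

```text
3.8 [0.52952225 0.03128131 0.00855278] [-0.79  1.23  7.3 ] 0.1437806257561893
```

jog_arm(moves=[{"dp": [-0.1,0,0],"dr": [0,0,0],"gripper": 1},{"dp": [-0.25,0,0],"dr": [0,0,0],"gripper": 1},{"dp": [-0.4,0.1,0.02],"dr": [0,0,0],"gripper": 1},{"dp": [-0.5,0.25,0.05],"dr": [0,0,0],"gripper": 1},{"dp": [-0.5,0.4,0.1],"dr": [0,0,0],"gripper": 1},{"dp": [-0.5,0.6,0.15],"dr": [0,0,0],"gripper": 1},{"dp": [-0.5,0.8,0.19],"dr": [0,0,0],"gripper": 1},{"dp": [-0.5,0.9,0.19],"dr": [0,0,0],"gripper": 1},{"dp": [-0.5,0.9,0.19],"dr": [0,0,0],"gripper": 1}])

```text
t: 4.7
ee_pos: [0.5666, 0.2136, 0.1076]
tool_rot: [0.705, 1.57, 0.707]
ft_force: [-0.5, -0.8, -2.0]
opening: 0.147
```

```bash
python3 - <<'E'
from h import *
s,p,r=st(); print(s['t'],p,s['ft_force'].round(2),s['opening'])
T=tool([0,0,-1],[0,1,0]); go([.567,.314,.02],T)
cs=[cap('side','s2.png'),cap('top','t2.png')]
print([(x['box'],x['confidence']) for n in('side','top') for x in viewer.find_in('ring_mid',n)])
a=cs[0]['color'][150:400,100:340];b=cs[1]['color'][90:270,100:300]
cv2.imwrite('pics/c2.png',np.hstack([cv2.resize(a,(400,400)),cv2.resize(b,(400,400))]))
E
```

```text
4.7 [0.56659911 0.21362349 0.10763391] [-0.52 -0.83 -1.99] 0.14707904559965318
dp [0.4385, 0.5016, 0.0029] dr [0.0023, 0.0006, -0.0005]
[([244.5, 234.7, 26.4, 41.3], 0.75), ([326.5, 118.0, 116.5, 117.2], 0.64), ([210.0, 172.9, 20.8, 40.2], 0.63)]
```

View pics/c2.png

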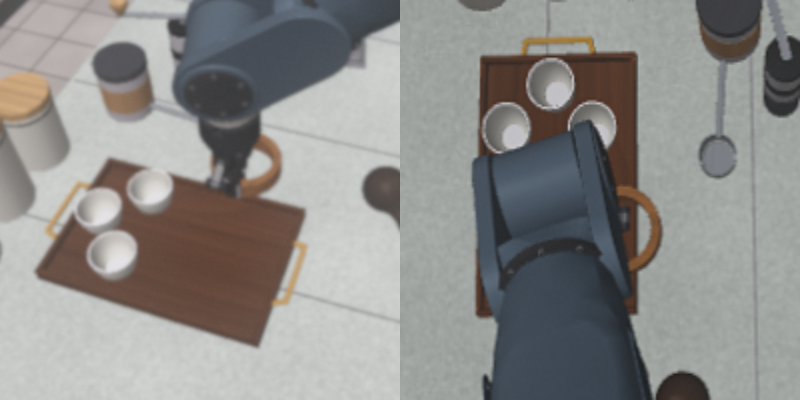

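jog_arm(moves=[{"dp": [0,0.2,0],"dr": [0,0,0],"gripper": 1},{"dp": [0,0.4,0],"dr": [0,0,0],"gripper": 1},{"dp": [0.1,0.5,0],"dr": [0,0,0],"gripper": 1},{"dp": [0.25,0.5,0],"dr": [0,0,0],"gripper": 1},{"dp": [0.35,0.5,0],"dr": [0,0,0],"gripper": 1},{"dp": [0.4,0.5,0],"dr": [0,0,0],"gripper": 1},{"dp": [0.43,0.5,0],"dr": [0,0,0],"gripper": 1},{"dp": [0.445,0.5,0],"dr": [0,0,0],"gripper": 1},{"dp": [0.453,0.5,0],"dr": [0,0,0],"gripper": 1},{"dp": [0.46,0.5,0],"dr": [0,0,0],"gripper": 1},{"dp": [0.46,0.5,0],"dr": [0,0,0],"gripper": 1}])

```text
t: 6.0
ee_pos: [0.5673, 0.3113, 0.0166]
tool_rot: [0.289, 1.569, 0.289]
ft_force: [-2.2, -2.6, 4.0]
opening: 0.145
```

```bash
python3 - <<'E'
from h import *
s,p,r=st(); print(s['t'],p,s['ft_force'].round(2),s['opening'])
E
```

```text
6.0 [0.56731844 0.31129296 0.01656625] [-2.16 -2.59  4.03] 0.14486544891532932
```

jog_arm(moves=[{"dp": [0,0,0],"dr": [0,0,0],"gripper": 0.4},{"dp": [0,0,0],"dr": [0,0,0],"gripper": 0.4},{"dp": [0,0,0],"dr": [0,0,0],"gripper": 0.4},{"dp": [0,0,0],"dr": [0,0,0],"gripper": 0.4},{"dp": [-0.05,0,0],"dr": [0,0,0],"gripper": 0.4},{"dp": [-0.12,0,0],"dr": [0,0,0],"gripper": 0.4},{"dp": [-0.3,0,0],"dr": [0,0,0],"gripper": 0.4},{"dp": [-0.5,0,0],"dr": [0,0,0],"gripper": 0.4},{"dp": [-0.75,0,0],"dr": [0,0,0],"gripper": 0.2},{"dp": [-1,-0.2,0],"dr": [0,0,0],"gripper": 0.2},{"dp": [-1,-0.45,0],"dr": [0,0,0],"gripper": 0},{"dp": [-1,-0.7,0],"dr": [0,0,0],"gripper": -0.5}])

```text
t: 7.2
ee_pos: [0.5673, 0.18, 0.2187]
tool_rot: [0.217, 1.566, 0.218]
ft_force: [0.4, 0.0, -1.0]
opening: 0.658
```

```bash
python3 - <<'E'
from h import *
s,p,r=st(); print(s['t'],p,s['ft_force'].round(2),s['opening'],s['joint_positions'].round(3))
b=np.array([.5705,-.294,.0715]); yaw=np.radians(192.5); l=np.radians(41.5)
z=np.array([np.sin(l)*np.cos(yaw),np.sin(l)*np.sin(yaw),np.cos(l)]); n=b+.123*z; print('neck',n,'z',z)
y=np.array([-np.sin(yaw),np.cos(yaw),0]); 
for sg in (1,-1):
    T=tool(-z,sg*y); print(sg,T.as_matrix().round(3).tolist()); go(n+.10*z,T); go(n-.019*z,T)
E
```

```text
7.2 [0.56727833 0.18003595 0.21865106] [ 0.4   0.03 -0.98] 0.6577192986004259 [ 0.229  0.443  1.548 -0.     1.146 -1.343]
neck [ 0.49092966 -0.31164032  0.16362155] z [-0.64691331 -0.14341723  0.74895572]
1 [[0.647, 0.216, -0.731], [0.143, -0.976, -0.162], [-0.749, -0.0, -0.663]]
dp [-0.1059, -2.529, -0.7082] dr [2.625, 0.1073, 0.9866]
dp [0.3418, -2.4447, -0.3255] dr [2.625, 0.1073, 0.9866]
-1 [[0.647, -0.216, 0.731], [0.143, 0.976, 0.162], [-0.749, 0.0, 0.663]]
dp [-0.1059, -2.529, -0.7082] dr [-0.198, -0.6839, 0.0744]
dp [0.3418, -2.4447, -0.3255] dr [-0.198, -0.6839, 0.0744]
```

jog_arm(moves=[{"dp": [0,-0.2,-0.06],"dr": [-0.04,-0.13,0.015],"gripper": -0.5},{"dp": [-0.01,-0.4,-0.11],"dr": [-0.08,-0.27,0.03],"gripper": -0.5},{"dp": [-0.02,-0.6,-0.17],"dr": [-0.12,-0.4,0.045],"gripper": -0.5},{"dp": [-0.04,-0.8,-0.23],"dr": [-0.12,-0.4,0.045],"gripper": -0.5},{"dp": [-0.04,-1,-0.28],"dr": [-0.12,-0.4,0.045],"gripper": -0.5},{"dp": [-0.04,-1,-0.28],"dr": [-0.12,-0.4,0.045],"gripper": -0.5},{"dp": [-0.04,-1,-0.28],"dr": [-0.12,-0.4,0.045],"gripper": -0.5}])

```text
t: 7.9
ee_pos: [0.5109, -0.0198, 0.2242]
tool_rot: [0.047, 1.148, 0.173]
ft_force: [0.7, -0.4, -0.1]
opening: 0.751
```

```bash
cat > kin.py <<'E'
from h import *
from scipy.optimize import least_squares
def fk(q,P):
    a,L2,L3,c,h,d=P
    Ry=lambda t:R.from_euler('y',t); Rz=lambda t:R.from_euler('z',t)
    R1=Rz(q[0]); R2=R1*Ry(q[1]); R3=R2*Ry(q[2]); R4=R3*Rz(q[3]); R5=R4*Ry(q[4]); R6=R5*Rz(q[5])
    w=np.array([0,0,h])+R1.apply([a,0,0])+R2.apply([0,0,L2])+R3.apply([c,0,L3]); 
    return w+R5.apply([0,0,d]),R6   # flange z = tool x
E
python3 - <<'E'
from kin import *
s,p,r=st(); q=np.array(s['joint_positions']); print(s['t'],p,q.round(3),s['joint_vel'].round(2)); print(r.as_matrix().round(3))
D=[([1.2274,.35067,1.65178,0,1.13911,-.08458],[.14073,.53168,.23131]),([.76468,.23025,1.95865,0,.95267,-.80381],[.28848,.34126,.18137]),([-.024,.491,1.812,0,.84,-1.594],[.529,.034,.1009]),([.229,.443,1.548,0,1.146,-1.343],[.56728,.18004,.21865]),(q,p)]
f=lambda P:np.concatenate([fk(a,P)[0]-b for a,b in D])
o=least_squares(f,[0,.4,.4,0,.3,.2]); print(o.x.round(4),abs(o.fun).max()); np.save('kin.npy',o.x)
_,R6=fk(q,o.x); print((R6.inv()*r).as_matrix().round(2), R6.apply([0,0,1]))
E
```

```text
7.9 [ 0.51090189 -0.01982259  0.22420321] [-0.21   0.126  2.032  0.273  0.606 -2.101] [ 0.05  0.02 -0.   -0.01 -0.    0.01]
[[ 0.404 -0.129  0.905]
 [ 0.071  0.991  0.11 ]
 [-0.912  0.019  0.41 ]]
[-0.0265  0.5468  0.4446  0.0487  0.2897  0.3427] 0.04669506733543741
[[-0. -1.  0.]
 [-0. -0. -1.]
 [ 1.  0. -0.]] [ 0.40426692  0.07055866 -0.91191542]
```

```bash
sed -i 's/a,L2,L3,c,h,d=P/a,L2,L3,c,h,d,e=P/; s/apply(\[a,0,0\])/apply([a,e,0])/' kin.py
cat >> kin.py <<'E'
M=np.array([[0,-1,0],[0,0,-1],[1,0,0.]])
def ik(p,T,P,q0):
    best=None
    def f(q):
        x,R6=fk(q,P); return np.r_[(x-p)*5,((R6*R.from_matrix(M)).inv()*T).as_rotvec()]
    lo=[-2.75,-.79,.01,-1.57,.07,-2.87];hi=[2.75,2.1,2.65,4.71,3.14,2.87]
    return least_squares(f,np.clip(q0,np.array(lo)+.01,np.array(hi)-.01),bounds=(lo,hi))
E
python3 - <<'E'
from kin import *
s,p,r=st(); q=np.array(s['joint_positions'])
D=[([1.2274,.35067,1.65178,0,1.13911,-.08458],[.14073,.53168,.23131]),([.76468,.23025,1.95865,0,.95267,-.80381],[.28848,.34126,.18137]),([-.024,.491,1.812,0,.84,-1.594],[.529,.034,.1009]),([.229,.443,1.548,0,1.146,-1.343],[.56728,.18004,.21865]),(q,p)]
f=lambda P:np.concatenate([fk(a,P)[0]-b for a,b in D])
o=least_squares(f,[0,.4,.4,0,.3,.2,0.05]); print(o.x.round(4),abs(o.fun).max()); np.save('kin.npy',o.x)
P=o.x
b=np.array([.5705,-.294,.0715]); yaw=np.radians(192.5); l=np.radians(41.5)
z=np.array([np.sin(l)*np.cos(yaw),np.sin(l)*np.sin(yaw),np.cos(l)]); n=b+.123*z; x=np.array([0,0,1])-z*z[2];x/=np.linalg.norm(x);y=np.array([-np.sin(yaw),np.cos(yaw),0])
print('x',x)
for al in (0,10,20,30,41.5):  # tool tilted toward pot +x by al (tool dir = -(z cos + x sin))
  a=np.radians(al); td=-(z*np.cos(a)+x*np.sin(a)); T=tool(td,-y)
  for nm,pt in (('app',n-.1*td),('grasp',n+.019*td),('lift',n+.019*td+[0,0,.17])):
    i=ik(pt,T,P,q); print(al,nm,i.cost.round(6),i.x.round(2))
E
```

```text
[3.000e-04 4.873e-01 4.375e-01 4.040e-02 2.581e-01 2.645e-01 4.660e-02] 0.00022638147833692335
x [0.73120248 0.16210369 0.66262005]
0 app 0.043634 [-0.92  0.2   1.9   0.56  0.85 -2.87]
0 grasp 0.043669 [-0.77  0.41  1.86  0.61  0.66 -2.87]
0 lift 0.009475 [-0.85  0.19  1.75  0.65  0.95 -2.87]
10 app 0.009525 [-0.89  0.22  1.85  0.49  0.91 -2.87]
10 grasp 0.0118 [-0.77  0.42  1.84  0.54  0.69 -2.87]
10 lift 9.9e-05 [-0.84  0.21  1.72  0.56  1.   -2.87]
20 app 0.0 [-0.85  0.24  1.78  0.4   0.97 -2.84]
20 grasp 9.4e-05 [-0.77  0.44  1.81  0.46  0.74 -2.87]
20 lift 0.0 [-0.78  0.24  1.64  0.36  1.08 -2.71]
30 app 0.0 [-0.75  0.29  1.67  0.19  1.07 -2.62]
30 grasp 0.0 [-0.71  0.46  1.74  0.22  0.83 -2.64]
30 lift 0.0 [-0.71  0.28  1.56  0.17  1.19 -2.56]
41.5 app 0.0 [-0.65  0.38  1.53  0.    1.23 -2.43]
41.5 grasp 0.0 [-0.65  0.51  1.65  0.    0.99 -2.43]
41.5 lift 0.0 [-0.65  0.34  1.46  0.    1.34 -2.43]
```

```bash
cat > tgt.py <<'E'
from kin import *
P=np.load('kin.npy')
b=np.array([.5705,-.294,.0715]); yaw=np.radians(192.5); l=np.radians(41.5)
z=np.array([np.sin(l)*np.cos(yaw),np.sin(l)*np.sin(yaw),np.cos(l)]); n=b+.123*z; y=np.array([-np.sin(yaw),np.cos(yaw),0])
TG=tool(-z,y)
E
python3 - <<'E'
from tgt import *
s,p,r=st(); q=np.array(s['joint_positions']); q[5]+=3.14-.6
for nm,pt in (('app',n+.1*z),('grasp',n-.019*z),('lift',n-.019*z+[0,0,.17])):
    i=ik(pt,TG,P,q); print(nm,i.cost.round(6),i.x.round(2))
A=n+.1*z; print(A)
pm=p+.45*(A-p); Rm=r*R.from_rotvec([np.pi/3,0,0])
go(pm,Rm); pm2=p+.9*(A-p); R2=Rm*R.from_rotvec([np.pi/3,0,0]); go(pm2,R2,pm,Rm); go(A,TG,pm2,R2)
E
```

```text
app 0.0 [-1.06  0.24  1.97  0.92  0.93 -0.29]
grasp 0.0 [-0.9   0.45  1.95  1.11  0.73 -0.41]
lift 0.0 [-0.9   0.2   1.8   0.82  0.96  0.03]
[ 0.42623833 -0.32598204  0.23851713]
dp [-0.155, -0.6577, -0.2351] dr [1.0, -0.0, 0.0]
dp [-0.155, -0.5324, 0.4521] dr [1.0, 0.0, 0.0]
dp [-0.0344, 0.0278, 0.1527] dr [0.9108, 0.2743, 0.1219]
```

jog_arm(moves=[{"dp": [-0.03,-0.1,-0.03],"dr": [0.14,0,0],"gripper": -0.5},{"dp": [-0.05,-0.2,-0.07],"dr": [0.28,0,0],"gripper": -0.5},{"dp": [-0.08,-0.3,-0.11],"dr": [0.42,0,0],"gripper": -0.5},{"dp": [-0.1,-0.4,-0.14],"dr": [0.56,0,0],"gripper": -0.5},{"dp": [-0.13,-0.5,-0.18],"dr": [0.7,0,0],"gripper": -0.5},{"dp": [-0.155,-0.6,-0.21],"dr": [0.84,0,0],"gripper": -0.5},{"dp": [-0.155,-0.658,-0.235],"dr": [0.98,0,0],"gripper": -0.5},{"dp": [-0.155,-0.658,-0.235],"dr": [1,0,0],"gripper": -0.5}])

```text
t: 8.7
ee_pos: [0.4734, -0.157, 0.2297]
tool_rot: [1.098, 1.149, 0.176]
ft_force: [0.3, 0.6, 0.0]
opening: 0.75
```

jog_arm(moves=[{"dp": [-0.03,-0.08,0.07],"dr": [0.14,0,0],"gripper": -0.5},{"dp": [-0.05,-0.16,0.14],"dr": [0.28,0,0],"gripper": -0.5},{"dp": [-0.08,-0.24,0.21],"dr": [0.42,0,0],"gripper": -0.5},{"dp": [-0.1,-0.32,0.28],"dr": [0.56,0,0],"gripper": -0.5},{"dp": [-0.13,-0.4,0.35],"dr": [0.7,0,0],"gripper": -0.5},{"dp": [-0.155,-0.48,0.42],"dr": [0.84,0,0],"gripper": -0.5},{"dp": [-0.155,-0.53,0.45],"dr": [0.98,0,0],"gripper": -0.5},{"dp": [-0.155,-0.53,0.45],"dr": [1,0,0],"gripper": -0.5}])

```text
t: 9.5
ee_pos: [0.4358, -0.294, 0.236]
tool_rot: [2.143, 1.15, 0.177]
ft_force: [0.0, 0.7, 0.1]
opening: 0.751
```

```bash
python3 - <<'E'
from tgt import *
s,p,r=st(); print(s['t'],p,s['joint_positions'].round(2)); go(n+.1*z,TG)
E
```

```text
9.5 [ 0.43577404 -0.29402089  0.23602227] [-0.86  0.2   1.91  0.48  0.87 -0.75]
dp [-0.042, 0.0274, 0.1595] dr [0.9123, 0.2752, 0.1245]
```

jog_arm(moves=[{"dp": [-0.01,0.01,0.03],"dr": [0.13,0.04,0.018],"gripper": -0.5},{"dp": [-0.02,0.01,0.06],"dr": [0.26,0.08,0.036],"gripper": -0.5},{"dp": [-0.02,0.02,0.09],"dr": [0.39,0.12,0.054],"gripper": -0.5},{"dp": [-0.03,0.02,0.12],"dr": [0.52,0.16,0.072],"gripper": -0.5},{"dp": [-0.04,0.027,0.16],"dr": [0.65,0.2,0.09],"gripper": -0.5},{"dp": [-0.04,0.027,0.16],"dr": [0.78,0.24,0.108],"gripper": -0.5},{"dp": [-0.042,0.027,0.16],"dr": [0.912,0.275,0.1245],"gripper": -0.5},{"dp": [-0.042,0.027,0.16],"dr": [0.912,0.275,0.1245],"gripper": -0.5},{"dp": [-0.042,0.027,0.16],"dr": [0.912,0.275,0.1245],"gripper": -0.5}])

```text
t: 10.4
ee_pos: [0.4262, -0.3253, 0.2387]
tool_rot: [3.135, 0.847, 0.22]
ft_force: [0.2, -0.4, 0.3]
opening: 0.749
```

```bash
python3 - <<'E'
from tgt import *
s,p,r=st(); print(s['t'],p,s['joint_positions'].round(2)); go(n+.1*z,TG); go(n-.019*z,TG)
cs=[cap('side','s3.png'),cap('top','t3.png')]
a=cs[0]['color'][90:210,230:390];bb=cs[1]['color'][140:300,320:480]
# projected model neck end / tool axis
for c in cs: print(proj(c,[b,b+.145*z,n,p]).round(1).tolist())
cv2.imwrite('pics/c3.png',np.hstack([cv2.resize(a,(400,300),interpolation=2),cv2.resize(bb,(300,300),interpolation=2)]))
E
```

```text
10.4 [ 0.42618601 -0.32533319  0.23871445] [-1.06  0.24  1.97  0.92  0.93 -0.29]
dp [0.0004, 0.0032, 0.001] dr [0.0076, 0.0009, 0.001]
dp [0.5954, 0.0038, 0.0005] dr [0.0076, 0.0009, 0.001]
[[295.5, 150.0], [329.1, 123.5], [323.7, 127.8], [349.1, 107.9]]
[[388.9, 191.3], [409.7, 222.7], [406.3, 217.6], [422.5, 242.4]]
```

View pics/c3.png

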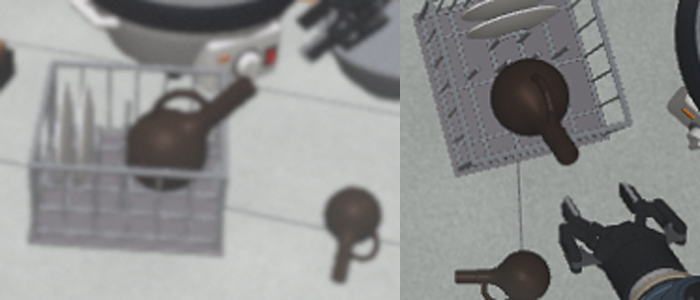

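View pics/s3.png

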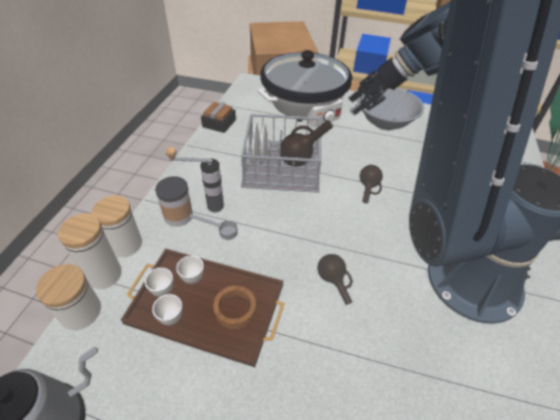

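jog_arm(force=90, moves=[{"dp": [0.12,0.004,0],"dr": [0.008,0,0],"gripper": -0.5},{"dp": [0.24,0.004,0],"dr": [0.008,0,0],"gripper": -0.5},{"dp": [0.36,0.004,0],"dr": [0.008,0,0],"gripper": -0.5},{"dp": [0.46,0.004,0],"dr": [0.008,0,0],"gripper": -0.5},{"dp": [0.54,0.004,0],"dr": [0.008,0,0],"gripper": -0.3},{"dp": [0.6,0.004,0],"dr": [0.008,0,0],"gripper": -0.1},{"dp": [0.6,0.004,0],"dr": [0.008,0,0],"gripper": -0.1},{"dp": [0.6,0.004,0],"dr": [0.008,0,0],"gripper": -0.1}])

```text
t: 11.3
ee_pos: [0.5035, -0.31, 0.149]
tool_rot: [-3.135, 0.846, 0.218]
ft_force: [-0.3, -0.5, -0.2]
opening: 0.544
```

```bash
python3 - <<'E'
from tgt import *
s,p,r=st(); print(s['t'],p,s['joint_positions'].round(2),s['ft_force'].round(1),s['opening']); go(n-.019*z,TG)
cs=[cap('side','s4.png'),cap('top','t4.png')]
a=cs[0]['color'][95:180,265:375];bb=cs[1]['color'][160:250,360:450]
cv2.imwrite('pics/c4.png',np.hstack([cv2.resize(a,(466,360),interpolation=2),cv2.resize(bb,(330,360),interpolation=2)]))
E
```

```text
11.3 [ 0.50347202 -0.30995114  0.14897635] [-0.91  0.45  1.95  1.11  0.73 -0.41] [-0.3 -0.5 -0.2] 0.5438369578637863
dp [-0.0016, -0.0053, -0.0013] dr [-0.007, -0.0003, -0.0004]
```

View pics/c4.png

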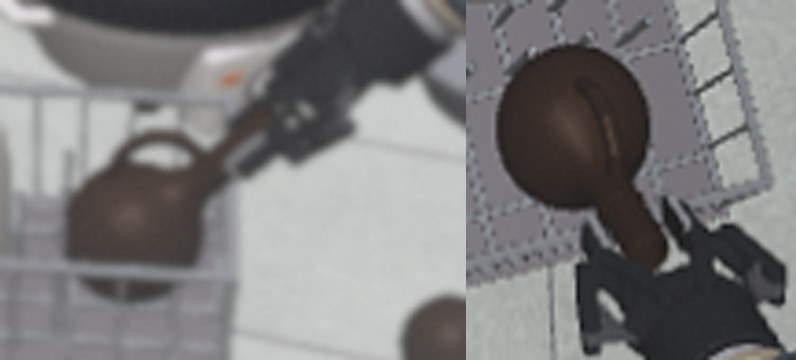

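jog_arm(force=90, moves=[{"dp": [0,0,0],"dr": [0,0,0],"gripper": 0.2},{"dp": [0,0,0],"dr": [0,0,0],"gripper": 0.3},{"dp": [0,0,0],"dr": [0,0,0],"gripper": 0.5},{"dp": [0,0,0],"dr": [0,0,0],"gripper": 1},{"dp": [0,0,0],"dr": [0,0,0],"gripper": 1},{"dp": [0,0,0],"dr": [0,0,0],"gripper": 1}])

```text
t: 12.0
ee_pos: [0.5033, -0.3102, 0.1494]
tool_rot: [-3.135, 0.846, 0.217]
ft_force: [-5.2, 1.0, 6.4]
opening: 0.327
```

```bash
python3 - <<'E'
from tgt import *
s,p,r=st(); print(s['t'],p,s['ft_force'].round(1),s['ft_torque'].round(2),s['opening'],s['opening']*85)
go(p+[0,0,.18],r)
i=ik(p+[0,0,.18],r,P,s['joint_positions']);print(i.cost,i.x)
E
```

```text
12.0 [ 0.50333107 -0.31016641  0.14940094] [-5.2  1.   6.4] [0.23 0.38 0.23] 0.32671120467859477 27.770452397680554
dp [-0.6735, -0.0039, -0.597] dr [0.0, 0.0, 0.0]
3.661530692728155e-26 [-0.90577148  0.19000765  1.78501616  0.8048625   0.97792459  0.05171393]
```

```bash
python3 - <<'E'
from tgt import *
s,p,r=st(); print(s['ft_force'].round(1),s['opening'])
cs=[cap('side','s5.png'),cap('top','t5.png')]
a=cs[0]['color'][95:180,265:375];bb=cs[1]['color'][160:250,360:450]
cv2.imwrite('pics/c5.png',np.hstack([cv2.resize(a,(466,360),interpolation=2),cv2.resize(bb,(330,360),interpolation=2)]))
E
```

```text
[-5.2  1.   6.4] 0.32671120467859477
```

View pics/c5.png

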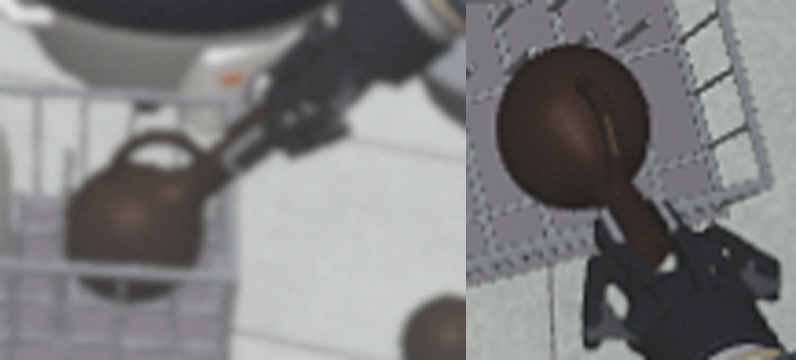

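```bash
python3 - <<'E'
from tgt import *
import pickle
s,p,r=st(); cs=pickle.load(open('c0.pkl','rb'))
x=np.cross(y,z)
out=[]
for n_,f,(t0,t1,l0,l1) in(('side','s5.png',(95,180,265,375)),('top','t5.png',(160,250,360,450))):
    c=cs[n_]; im=cv2.imread('pics/'+f)[t0:t1,l0:l1]; k=360/(t1-t0); im=cv2.resize(im,None,fx=k,fy=k,interpolation=2)
    def dr(pts,col): 
        q=(proj(c,pts)-[l0,t0]+.5)*k; cv2.polylines(im,[q.round().astype(np.int32).reshape(-1,1,2)],True,col,1)
    for sg in(1,-1):
        for yy in (.015,):
            dr([p+r.apply([a,sg*yy,w]) for a,w in((0,-.011),(0,.011),(-.04,.011),(-.04,-.011))],(0,255,0) if sg>0 else (255,255,0))
    for h in (.06,.102,.145):
        a=np.linspace(0,6.28,40); dr([b+h*z+.015*(np.cos(t)*x+np.sin(t)*y) for t in a],(0,0,255))
    out.append(im)
o=np.hstack(out); cv2.imwrite('pics/c6.png',cv2.resize(o,None,fx=min(1,799/o.shape[1]),fy=min(1,799/o.shape[1])))
E
```

```text
(no output)
```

View pics/c6.png

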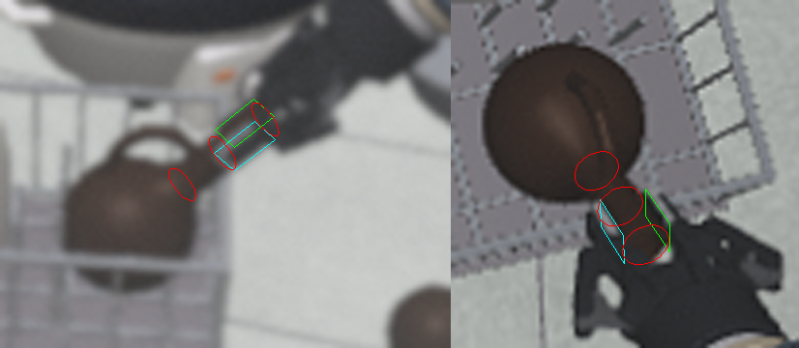

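jog_arm(moves=[{"dp": [-0.02,0,-0.018],"dr": [0,0,0],"gripper": 1},{"dp": [-0.05,0,-0.044],"dr": [0,0,0],"gripper": 1},{"dp": [-0.09,0,-0.08],"dr": [0,0,0],"gripper": 1},{"dp": [-0.13,0,-0.115],"dr": [0,0,0],"gripper": 1},{"dp": [-0.18,0,-0.16],"dr": [0,0,0],"gripper": 1},{"dp": [-0.18,0,-0.16],"dr": [0,0,0],"gripper": 1}])

```text
t: 12.7
ee_pos: [0.5039, -0.3106, 0.1986]
tool_rot: [-3.138, 0.845, 0.215]
ft_force: [0.4, -0.2, -5.1]
opening: 0.329
```

```bash
cat > look.py <<'E'
import sys
from tgt import *
k,(t0,t1,l0,l1),(u0,u1,m0,m1)=sys.argv[1],eval(sys.argv[2]),eval(sys.argv[3])
s,p,r=st(); print(s['t'],p.round(4),s['ft_force'].round(1),s['ft_torque'].round(2),s['opening'].round(3),s['joint_positions'].round(2))
cs=[cap('side',f's{k}.png'),cap('top',f't{k}.png')]
a=cs[0]['color'][t0:t1,l0:l1];bb=cs[1]['color'][u0:u1,m0:m1]
f=lambda i:cv2.resize(i,None,fx=360/i.shape[0],fy=360/i.shape[0],interpolation=2)
o=np.hstack([f(a),f(bb)]); g=min(1,799/o.shape[1]); cv2.imwrite(f'pics/c{k}.png',cv2.resize(o,None,fx=g,fy=g))
E
python3 look.py 7 "(60,180,255,385)" "(150,250,350,460)"
```

```text
Traceback (most recent call last):
  File "look.py", line 4, in <module>
    s,p,r=st(); print(s['t'],p.round(4),s['ft_force'].round(1),s['ft_torque'].round(2),s['opening'].round(3),s['joint_positions'].round(2))
                                                                                       ^^^^^^^^^^^^^^^^^^
AttributeError: 'float' object has no attribute 'round'
```

```bash
sed -i "s/s\['opening'\].round(3)/round(s['opening'],3)/" look.py
python3 look.py 7 "(60,180,255,385)" "(150,250,350,460)"
```

```text
12.7 [ 0.5039 -0.3106  0.1986] [ 0.4 -0.2 -5.1] [-0.24  1.07 -0.06] 0.329 [-0.91  0.37  1.92  1.01  0.78 -0.26]
```

View pics/c7.png

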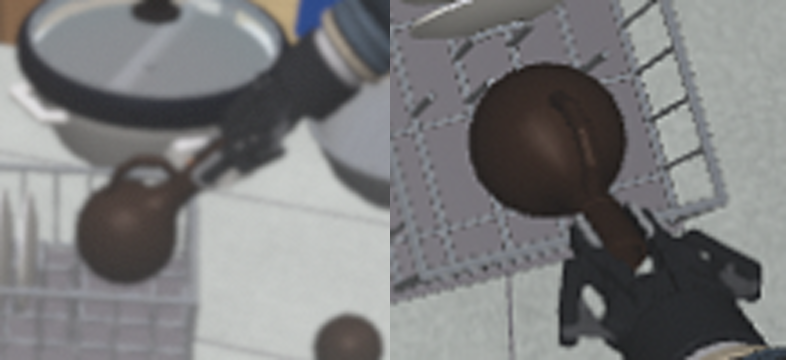

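jog_arm(moves=[{"dp": [-0.06,0,-0.053],"dr": [0,0,0],"gripper": 1},{"dp": [-0.14,0,-0.124],"dr": [0,0,0],"gripper": 1},{"dp": [-0.22,0,-0.195],"dr": [0,0,0],"gripper": 1},{"dp": [-0.3,0,-0.266],"dr": [0,0,0],"gripper": 1},{"dp": [-0.38,0,-0.337],"dr": [0,0,0],"gripper": 1},{"dp": [-0.45,0,-0.4],"dr": [0,0,0],"gripper": 1},{"dp": [-0.49,0,-0.434],"dr": [0,0,0],"gripper": 1},{"dp": [-0.49,0,-0.434],"dr": [0,0,0],"gripper": 1}])

```text
t: 13.6
ee_pos: [0.5039, -0.3109, 0.3283]
tool_rot: [-3.136, 0.846, 0.217]
ft_force: [0.4, 0.6, -6.3]
opening: 0.332
```

```bash
python3 - <<'E'
from tgt import *
s,p,r=st(); q=s['joint_positions'];print(s['t'],p.round(4),s['ft_force'].round(1),round(s['opening'],3),q.round(2))
Td=tool([0,0,-1],r.apply([0,1,0])); print(r.as_matrix().round(3).tolist())
A=np.array([.50,-.20,.31]);go(A,Td)
i=ik(A,Td,P,q);print(i.cost,i.x.round(2))
B=np.array([.567,.27,.28]);i=ik(B,Td,P,i.x);print(i.cost,i.x.round(2)); go(B,Td,A,Td)
E
```

```text
13.6 [ 0.5039 -0.3109  0.3283] [ 0.4  0.6 -6.3] 0.332 [-0.91  0.19  1.78  0.81  0.98  0.05]
[[0.648, 0.21, -0.732], [0.142, -0.978, -0.155], [-0.749, -0.004, -0.663]]
dp [0.1348, -0.5457, -0.0112] dr [-0.0014, -0.6923, 0.0037]
3.911217651513594e-31 [-0.47  0.26  1.58 -0.    1.3   0.89]
2.6625962670234657e-25 [ 0.37  0.45  1.38 -0.    1.31  1.73]
dp [0.15, -2.2269, -0.822] dr [0.0, 0.0, 0.0]
```

jog_arm(moves=[{"dp": [0,0,0],"dr": [0,-0.06,0],"gripper": 1},{"dp": [0.0,-0.05,0],"dr": [0,-0.14,0],"gripper": 1},{"dp": [0.02,-0.1,0],"dr": [0,-0.22,0],"gripper": 1},{"dp": [0.04,-0.16,0],"dr": [0,-0.3,0],"gripper": 1},{"dp": [0.06,-0.22,0],"dr": [0,-0.38,0],"gripper": 1},{"dp": [0.08,-0.3,0],"dr": [0,-0.46,0],"gripper": 1},{"dp": [0.1,-0.38,0],"dr": [0,-0.54,0],"gripper": 1},{"dp": [0.12,-0.46,-0.01],"dr": [0,-0.62,0.003],"gripper": 1},{"dp": [0.135,-0.52,-0.01],"dr": [0,-0.68,0.003],"gripper": 1},{"dp": [0.135,-0.545,-0.01],"dr": [0,-0.7,0.003],"gripper": 1},{"dp": [0.135,-0.545,-0.01],"dr": [0,-0.7,0.003],"gripper": 1}])

```text
t: 14.7
ee_pos: [0.4999, -0.1992, 0.3083]
tool_rot: [-0.447, 1.561, 2.907]
ft_force: [0.3, -0.7, -4.1]
opening: 0.334
```

```bash
python3 look.py 8 "(20,300,200,480)" "(130,290,280,460)"; python3 - <<'E'
from tgt import *
s,p,r=st(); print(r.as_matrix().round(3).tolist())
go([.567,.27,.28],tool([0,0,-1],r.apply([0,1,0])))
E
```

```text
14.7 [ 0.4999 -0.1992  0.3083] [ 0.3 -0.7 -4.1] [-0.01  0.   -0.02] 0.334 [-0.46  0.26  1.58 -0.    1.31  0.89]
[[-0.008, 0.209, -0.978], [0.001, -0.978, -0.209], [-1.0, -0.003, 0.008]]
dp [0.1451, -2.2289, -0.822] dr [0.0, 0.0072, 0.0029]
```

View pics/c8.png

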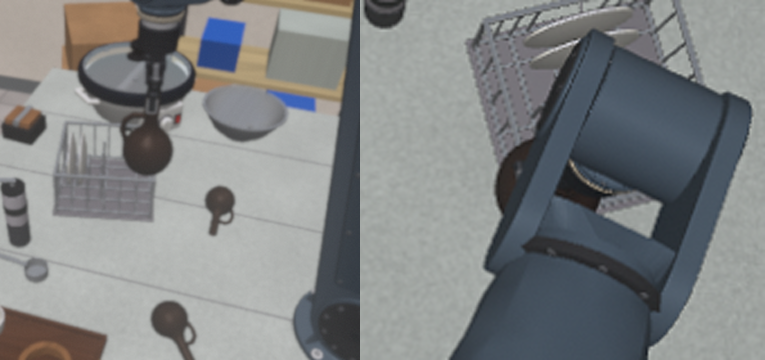

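jog_arm(moves=[{"dp": [0,-0.06,-0.02],"dr": [0,0,0],"gripper": 1},{"dp": [0,-0.16,-0.06],"dr": [0,0,0],"gripper": 1},{"dp": [0,-0.28,-0.1],"dr": [0,0,0],"gripper": 1},{"dp": [0,-0.4,-0.15],"dr": [0,0,0],"gripper": 1},{"dp": [0,-0.52,-0.19],"dr": [0,0,0],"gripper": 1},{"dp": [0,-0.64,-0.24],"dr": [0,0,0],"gripper": 1},{"dp": [0,-0.76,-0.28],"dr": [0,0,0],"gripper": 1},{"dp": [0,-0.88,-0.32],"dr": [0,0,0],"gripper": 1},{"dp": [0,-1,-0.36],"dr": [0,0,0],"gripper": 1}])

```text
t: 15.7
ee_pos: [0.5282, 0.0116, 0.3094]
tool_rot: [-0.361, 1.563, 2.991]
ft_force: [1.1, -0.3, -4.5]
opening: 0.332
```

jog_arm(moves=[{"dp": [0,-0.12,-0.04],"dr": [0,0,0],"gripper": 1},{"dp": [0,-0.24,-0.09],"dr": [0,0,0],"gripper": 1},{"dp": [0,-0.36,-0.13],"dr": [0,0,0],"gripper": 1},{"dp": [0,-0.48,-0.18],"dr": [0,0,0],"gripper": 1},{"dp": [0,-0.6,-0.22],"dr": [0,0,0],"gripper": 1},{"dp": [0,-0.7,-0.26],"dr": [0,0,0],"gripper": 1},{"dp": [0,-0.78,-0.29],"dr": [0,0,0],"gripper": 1},{"dp": [0,-0.84,-0.31],"dr": [0,0,0],"gripper": 1},{"dp": [0,-0.86,-0.32],"dr": [0,0,0],"gripper": 1},{"dp": [0,-0.86,-0.32],"dr": [0,0,0],"gripper": 1}])

```text
t: 16.7
ee_pos: [0.5551, 0.1922, 0.309]
tool_rot: [-0.248, 1.562, 3.104]
ft_force: [-0.6, 0.3, -4.1]
opening: 0.331
```

```bash
python3 look.py 9 "(130,390,100,340)" "(90,270,100,330)"; python3 - <<'E'
from tgt import *
s,p,r=st(); print(r.as_matrix().round(3).tolist())
go([.567,.27,.28],tool([0,0,-1],r.apply([0,1,0])))
E
```

```text
16.7 [0.5551 0.1922 0.309 ] [-0.6  0.3 -4.1] [-0.05 -0.03 -0.03] 0.331 [0.25 0.36 1.45 0.   1.35 1.61]
[[-0.009, 0.209, -0.978], [0.0, -0.978, -0.209], [-1.0, -0.002, 0.009]]
dp [0.1447, -0.3709, -0.1416] dr [0.0, 0.0083, 0.0019]
```

View pics/c9.png

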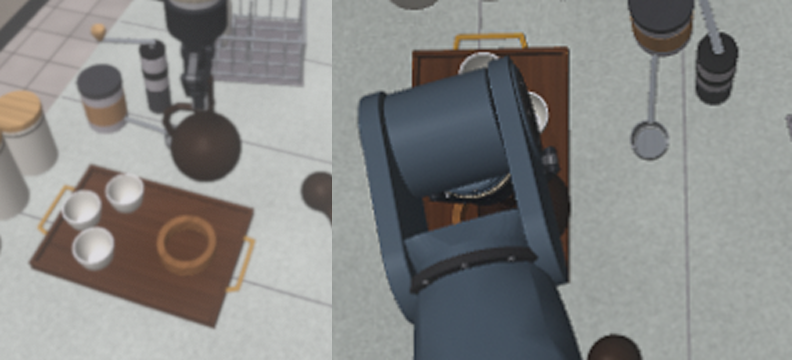

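```bash
python3 - <<'E'
from meas import *
import pickle
cs=pickle.load(open('c0.pkl','rb'))
def ring(f,n,b):
    im=cv2.imread(f); l,t,w,h=b; hsv=cv2.cvtColor(im,cv2.COLOR_BGR2HSV)
    g=im.astype(int); M=(g[...,2]>95)&(g[...,2]-g[...,0]>25)
    o=np.zeros(M.shape,np.uint8);o[t:t+h,l:l+w]=M[t:t+h,l:l+w]
    nc,lab,stt,ce=cv2.connectedComponentsWithStats(o);k=1+stt[1:,4].argmax();o=(lab==k).astype(np.uint8)
    cts,_=cv2.findContours(o,cv2.RETR_EXTERNAL,cv2.CHAIN_APPROX_NONE); e=cv2.fitEllipse(max(cts,key=len))
    print(n,np.round(e[0],1),np.round(e[1],1),'z.038',atz(cs[n],e[0],.038)[:2].round(4),'z.023',atz(cs[n],e[0],.023)[:2].round(4)); return o
ot=ring('pics/t4.png','top',(150,170,65,62)); os_=ring('pics/s4.png','side',(205,280,62,52))
# model overlay
def show(f,n,ctr,t,l,h,w):
    im=cv2.imread(f)[t:t+h,l:l+w]; k=6; im=cv2.resize(im,None,fx=k,fy=k,interpolation=2)
    for rr,zz,col in((.05,.038,(0,255,0)),(.038,.038,(0,255,0)),(.05,.008,(255,0,0))):
        q=(proj(cs[n],ringpts(ctr,rr,zz))-[l,t]+.5)*k; cv2.polylines(im,[q.round().astype(np.int32).reshape(-1,1,2)],True,col,1)
    return im
ctr=(.567,.268)
a=show('pics/t4.png','top',ctr,175,150,62,62);b=show('pics/s4.png','side',ctr,278,200,62,66)
cv2.imwrite('pics/c10.png',np.hstack([a,b]))
E
```

```text
top [177.7 198.2] [35.2 36.3] z.038 [0.568  0.2695] z.023 [0.5702 0.2724]
side [235.3 305.5] [59.5 72.8] z.038 [0.5637 0.2715] z.023 [0.5675 0.264 ]
```

View pics/c10.png

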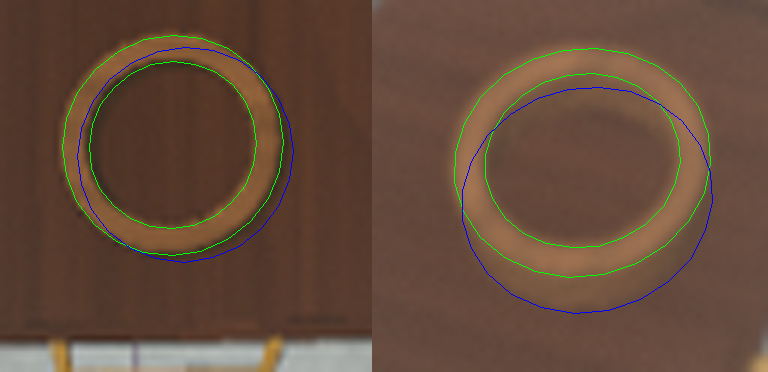

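```bash
cat > pf.py <<'E'
from meas import *
import sys
def fitpot(f,c,p,r,box,thr=78,save=None):
    im=cv2.imread(f); g=im.astype(int); l,t,w,h=box
    M=(g.max(2)<thr); o=np.zeros(M.shape,np.uint8);o[t:t+h,l:l+w]=M[t:t+h,l:l+w]
    # lower part outline of belly: use points of outer contour in lower 65%
    o=cv2.morphologyEx(o,cv2.MORPH_OPEN,np.ones((3,3)))
    nc,lab,stt,ce=cv2.connectedComponentsWithStats(o);k=1+stt[1:,4].argmax();o=(lab==k).astype(np.uint8)
    ct=max(cv2.findContours(o,cv2.RETR_EXTERNAL,cv2.CHAIN_APPROX_NONE)[0],key=len)[:,0].astype(float)
    return im,o,ct
E
python3 - <<'E'
from pf import *
import pickle
from scipy.optimize import least_squares
cs=pickle.load(open('c0.pkl','rb'));c=cs['side']
s,p,r=st()
im,o,ct=fitpot('pics/s9.png',c,p,r,(210,195,75,75))
print(ct.min(0),ct.max(0))
def sil(b):
    q=cv2.convexHull(proj(c,SPH+b).astype(np.float32))[:,0]; return q
# distance of contour pts to sphere: use rays
yb=ct[:,1].max(); use=ct[ct[:,1]>yb-32]
rays=[ray(c,u) for u in use]
O=rays[0][0];D=np.array([d for _,d in rays])
def res(v):
    b=p+r.apply([v[0],0,v[1]]); m=b-O; return np.linalg.norm(m-(D@m)[:,None]*D,axis=1)-v[2]
for fr in (0,1):
    f=(lambda v:res([v[0],v[1],.055])) if not fr else res
    x=least_squares(f,[.104,0,.055][:2+fr],loss='soft_l1',f_scale=.002); print(x.x.round(4),np.abs(x.fun).mean())
v=x.x
b=p+r.apply([v[0],0,v[1]]);print('belly',b,'tcp',p)
k=6;l,t=215,165;v_=cv2.resize(im[t:t+100,l:l+110],None,fx=k,fy=k,interpolation=2)
def dr(P,col):
    q=(cv2.convexHull(proj(c,P).astype(np.float32))[:,0]-[l,t]+.5)*k;cv2.polylines(v_,[q.round().astype(np.int32).reshape(-1,1,2)],True,col,1)
dr(SPH+b,(0,255,0)); z=np.array([0,0,1.]); dr(NECK+b,(0,0,255))
for u in use: cv2.circle(v_,tuple(int(e) for e in (u-[l,t]+.5)*k),1,(255,255,0),-1)
cv2.imwrite('pics/c11.png',v_)
E
```

```text
[210. 195.] [272. 259.]
[0.0941 0.0006] 0.0021654327807688065
[0.1025 0.     0.0509] 0.0005318634547491983
belly [0.5540832  0.19153302 0.20656293] tcp [0.55502821 0.19153157 0.30903603]
```

View pics/c11.png

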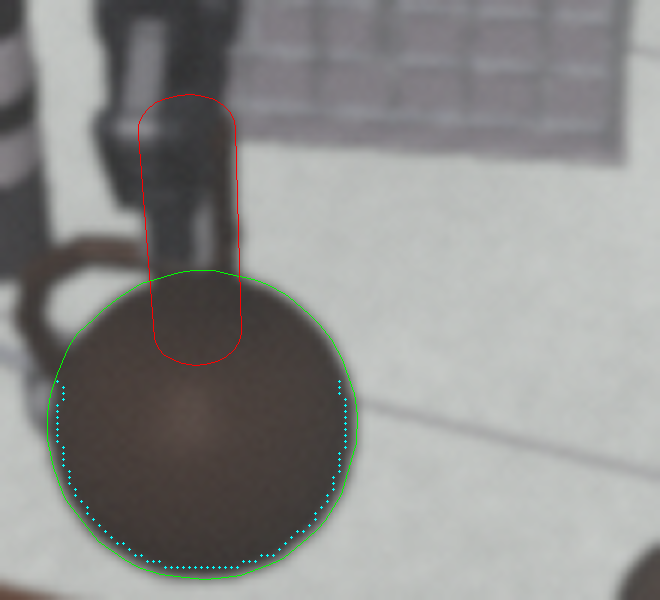

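```bash
python3 - <<'E'
from tgt import *
s,p,r=st(); T=r
for zz in (.30,.22,.195): go([.568,.268,zz],T)
E
```

```text
dp [0.0446, -0.3603, -0.1436] dr [0.0, 0.0, 0.0]
dp [0.4446, -0.3595, -0.147] dr [0.0, 0.0, 0.0]
dp [0.5696, -0.3593, -0.1481] dr [0.0, 0.0, 0.0]
```

jog_arm(moves=[{"dp": [0,-0.05,-0.02],"dr": [0,0,0],"gripper": 1},{"dp": [0.01,-0.13,-0.05],"dr": [0,0,0],"gripper": 1},{"dp": [0.02,-0.22,-0.09],"dr": [0,0,0],"gripper": 1},{"dp": [0.04,-0.31,-0.12],"dr": [0,0,0],"gripper": 1},{"dp": [0.08,-0.36,-0.144],"dr": [0,0,0],"gripper": 1},{"dp": [0.16,-0.36,-0.145],"dr": [0,0,0],"gripper": 1},{"dp": [0.25,-0.36,-0.145],"dr": [0,0,0],"gripper": 1},{"dp": [0.34,-0.36,-0.146],"dr": [0,0,0],"gripper": 1},{"dp": [0.43,-0.36,-0.147],"dr": [0,0,0],"gripper": 1},{"dp": [0.5,-0.36,-0.148],"dr": [0,0,0],"gripper": 1},{"dp": [0.55,-0.36,-0.148],"dr": [0,0,0],"gripper": 1},{"dp": [0.55,-0.36,-0.148],"dr": [0,0,0],"gripper": 1}])

```text
t: 18.0
ee_pos: [0.5674, 0.2689, 0.1974]
tool_rot: [-0.16, 1.56, -3.091]
ft_force: [-0.3, 0.5, -4.7]
opening: 0.327
```

```bash
python3 look.py 12 "(200,370,160,340)" "(150,270,120,270)"; python3 - <<'E'
from tgt import *
s,p,r=st(); go([.568,.268,.185],r); go([.568,.268,.181],r)
E
```

```text
18.0 [0.5674 0.2689 0.1974] [-0.3  0.5 -4.7] [-0.04  0.03  0.  ] 0.327 [0.37 0.53 1.46 0.   1.16 1.73]
dp [0.072, 0.0049, 0.0017] dr [0.0, 0.0, 0.0]
dp [0.092, 0.005, 0.0016] dr [0.0, 0.0, 0.0]
```

View pics/c12.png

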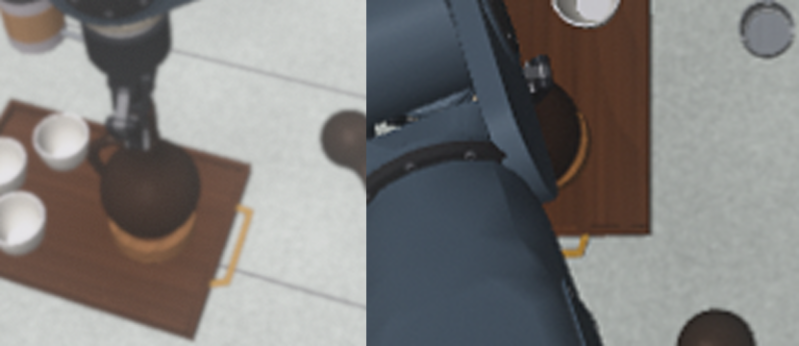

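jog_arm(moves=[{"dp": [0.015,0.002,0],"dr": [0,0,0],"gripper": 1},{"dp": [0.03,0.004,0],"dr": [0,0,0],"gripper": 1},{"dp": [0.045,0.005,0],"dr": [0,0,0],"gripper": 1},{"dp": [0.055,0.005,0],"dr": [0,0,0],"gripper": 1},{"dp": [0.065,0.005,0],"dr": [0,0,0],"gripper": 1},{"dp": [0.07,0.005,0],"dr": [0,0,0],"gripper": 1},{"dp": [0.07,0.005,0],"dr": [0,0,0],"gripper": 1}])

```text
t: 18.8
ee_pos: [0.568, 0.2678, 0.1849]
tool_rot: [-0.249, 1.562, 3.103]
ft_force: [0.2, 0.3, -4.6]
opening: 0.332
```

Not touching yet (-4.6 N is the pot's weight). I'll go on in small steps.

jog_arm(moves=[{"dp": [0.003,0,0],"dr": [0,0,0],"gripper": 1},{"dp": [0.006,0,0],"dr": [0,0,0],"gripper": 1},{"dp": [0.009,0,0],"dr": [0,0,0],"gripper": 1},{"dp": [0.012,0,0],"dr": [0,0,0],"gripper": 1},{"dp": [0.012,0,0],"dr": [0,0,0],"gripper": 1}])

```text
t: 19.3
ee_pos: [0.568, 0.2678, 0.1825]
tool_rot: [-0.245, 1.562, 3.107]
ft_force: [0.2, -0.3, -4.6]
opening: 0.333
```

jog_arm(moves=[{"dp": [0.003,0,0],"dr": [0,0,0],"gripper": 1},{"dp": [0.006,0,0],"dr": [0,0,0],"gripper": 1},{"dp": [0.006,0,0],"dr": [0,0,0],"gripper": 1}])

```text
t: 19.6
ee_pos: [0.5682, 0.2678, 0.1815]
tool_rot: [-0.261, 1.562, 3.091]
ft_force: [-0.0, -1.6, -3.6]
opening: 0.33
```

jog_arm(moves=[{"dp": [0.003,0,0],"dr": [0,0,0],"gripper": 1},{"dp": [0.005,0,0],"dr": [0,0,0],"gripper": 1},{"dp": [0.005,0,0],"dr": [0,0,0],"gripper": 1},{"dp": [0.005,0,0],"dr": [0,0,0],"gripper": 1}])

```text
t: 20.0
ee_pos: [0.5684, 0.2679, 0.1809]
tool_rot: [-0.295, 1.563, 3.057]
ft_force: [2.0, -1.2, 3.3]
opening: 0.334
```

```bash
python3 look.py 13 "(200,370,160,340)" "(150,270,120,270)"
```

```text
20.0 [0.5684 0.2679 0.1809] [ 2.  -1.2  3.3] [-0.21 -0.24  0.  ] 0.334 [0.37 0.55 1.48 0.   1.12 1.72]
```

View pics/c13.png

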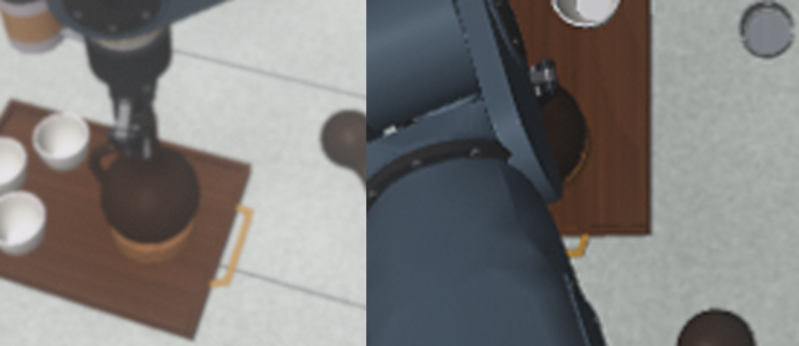

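jog_arm(moves=[{"dp": [0,0.003,-0.004],"dr": [0,0,0],"gripper": 1},{"dp": [0,0.005,-0.006],"dr": [0,0,0],"gripper": 1},{"dp": [0,0.005,-0.006],"dr": [0,0,0],"gripper": 1},{"dp": [0,0.005,-0.006],"dr": [0,0,0],"gripper": 1}])

```text
t: 20.5
ee_pos: [0.5694, 0.2673, 0.1805]
tool_rot: [-0.301, 1.562, 3.051]
ft_force: [0.3, 1.2, 2.9]
opening: 0.33
```

```bash
python3 - <<'E'
from pf import *
import pickle
s,p,r=st();print(p,s['ft_force'].round(2),s['ft_torque'].round(2));print(r.as_matrix().round(4).tolist())
E
```

```text
[0.56937255 0.26733868 0.18046206] [0.28 1.15 2.86] [ 0.5   0.12 -0.04]
[[-0.0087, 0.209, -0.9779], [0.0008, -0.9779, -0.209], [-1.0, -0.0026, 0.0084]]
```

jog_arm(force=20, moves=[{"dp": [0,-0.002,0],"dr": [0,0,0],"gripper": 1},{"dp": [0,-0.002,0],"dr": [0,0,0],"gripper": 1},{"dp": [0,-0.002,0],"dr": [0,0,0],"gripper": 1}])

```text
t: 20.8
ee_pos: [0.5693, 0.2675, 0.1804]
tool_rot: [-0.248, 1.562, 3.105]
ft_force: [0.3, 0.9, 3.9]
opening: 0.327
```

```bash
python3 look.py 14 "(200,370,160,340)" "(150,270,120,270)"; python3 - <<'E'
from pf import *
import pickle
from scipy.optimize import least_squares
cs=pickle.load(open('c0.pkl','rb'));c=cs['side'];s,p,r=st()
im=cv2.imread('pics/s14.png'); b=p+np.array([0,0,-.1025]); print('belly exp',b)
k=6;l,t=185,225;v_=cv2.resize(im[t:t+110,l:l+110],None,fx=k,fy=k,interpolation=2)[:600]
def dr(P,col):
    q=(cv2.convexHull(proj(c,P).astype(np.float32))[:,0]-[l,t]+.5)*k;cv2.polylines(v_,[q.round().astype(np.int32).reshape(-1,1,2)],True,col,1)
dr(SPH+b,(0,255,0)); dr(NECK+b,(0,0,255)); dr(ringpts(b[:2],.05,.038),(255,255,0))
cv2.imwrite('pics/c15.png',v_)
E
```

```text
20.8 [0.5693 0.2675 0.1804] [0.3 0.9 3.9] [ 0.26  0.01 -0.04] 0.327 [0.36 0.55 1.48 0.   1.12 1.72]
belly exp [0.56935151 0.26751079 0.07791991]
```

View pics/c15.png

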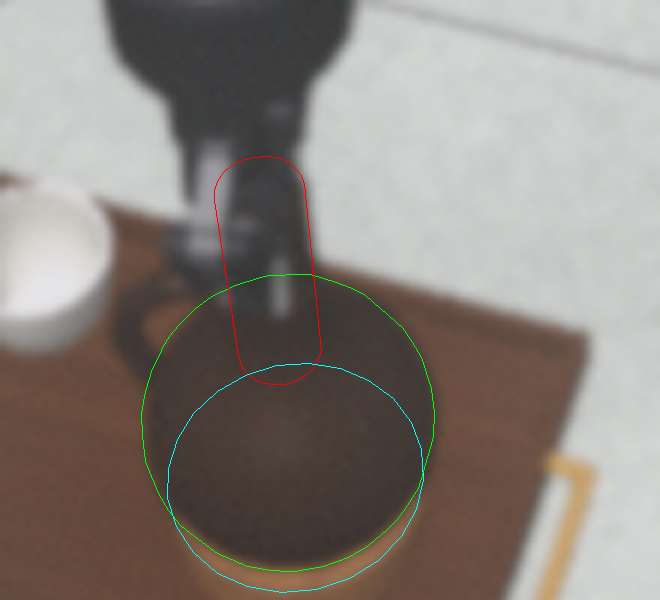

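jog_arm(force=20, moves=[{"dp": [0,0,0],"dr": [0,0,0],"gripper": 0.34},{"dp": [0,0,0],"dr": [0,0,0],"gripper": 0.32},{"dp": [0,0,0],"dr": [0,0,0],"gripper": 0.3},{"dp": [0,0,0],"dr": [0,0,0],"gripper": 0.26},{"dp": [0,0,0],"dr": [0,0,0],"gripper": 0.22},{"dp": [0,0,0],"dr": [0,0,0],"gripper": 0.18}])

```text
t: 21.5
ee_pos: [0.5691, 0.2674, 0.1801]
tool_rot: [-0.212, 1.561, 3.141]
ft_force: [-0.8, 0.1, -0.4]
opening: 0.406
```

```bash
python3 look.py 16 "(200,370,160,340)" "(150,270,120,270)"
```

```text
21.5 [0.5691 0.2674 0.1801] [-0.8  0.1 -0.4] [0.01 0.02 0.  ] 0.406 [0.36 0.55 1.48 0.   1.12 1.72]
```

View pics/c16.png

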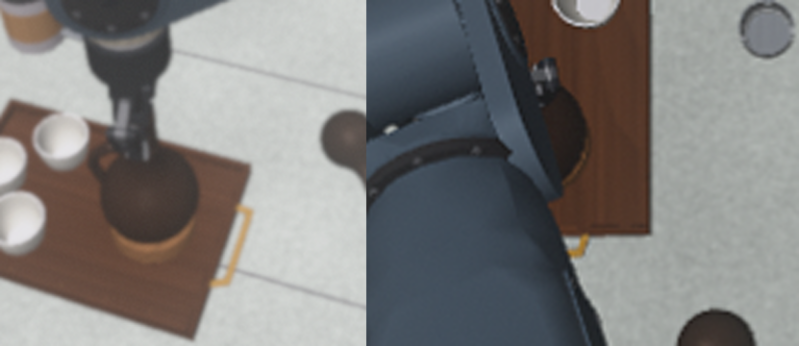

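jog_arm(moves=[{"dp": [0,0,0],"dr": [0,0,0],"gripper": 0},{"dp": [0,0,0],"dr": [0,0,0],"gripper": -0.1},{"dp": [0,0,0],"dr": [0,0,0],"gripper": -0.1},{"dp": [-0.03,0,0],"dr": [0,0,0],"gripper": -0.1},{"dp": [-0.09,0,0],"dr": [0,0,0],"gripper": -0.1},{"dp": [-0.18,0,0],"dr": [0,0,0],"gripper": -0.1},{"dp": [-0.3,0,0],"dr": [0,0,0],"gripper": -0.1},{"dp": [-0.45,0,0],"dr": [0,0,0],"gripper": -0.1},{"dp": [-0.6,0,0],"dr": [0,0,0],"gripper": -0.1},{"dp": [-0.6,0.2,0],"dr": [0,0,0],"gripper": -0.1},{"dp": [-0.6,0.4,0],"dr": [0,0,0],"gripper": -0.1},{"dp": [-0.6,0.6,0],"dr": [0,0,0],"gripper": -0.1}])

```text
t: 22.8
ee_pos: [0.5956, 0.149, 0.3016]
tool_rot: [-0.293, 1.564, 3.06]
ft_force: [-0.7, 0.3, -0.4]
opening: 0.549
```

jog_arm(moves=[{"dp": [0,0.2,0.1],"dr": [0,0,0],"gripper": -0.1},{"dp": [0,0.4,0.2],"dr": [0,0,0],"gripper": -0.1},{"dp": [0,0.6,0.3],"dr": [0,0,0],"gripper": -0.1},{"dp": [0,0.8,0.4],"dr": [0,0,0],"gripper": -0.1},{"dp": [0,1,0.5],"dr": [0,0,0],"gripper": -0.1},{"dp": [0,1,0.5],"dr": [0,0,0],"gripper": -0.1},{"dp": [0,1,0.5],"dr": [0,0,0],"gripper": -0.1}])

```text
t: 23.5
ee_pos: [0.5395, -0.067, 0.3016]
tool_rot: [-0.255, 1.563, 3.095]
ft_force: [0.8, 0.2, -1.0]
opening: 0.55
```

```bash
python3 look.py 17 "(200,370,130,330)" "(90,270,100,290)"; python3 - <<'E'
from meas import *
import pickle
cs=pickle.load(open('c0.pkl','rb')); X=[]
from scipy.optimize import minimize
# silhouette fit with lean in both images
pm={}
for n,f,(l,t,w,h) in (('side','pics/s17.png',(185,205,85,125)),('top','pics/t17.png',(140,160,80,80))):
    g=cv2.imread(f).astype(int); M=(g.max(2)<82)&((g[...,2]-g[...,0])<22) ; o=np.zeros(M.shape,np.uint8);o[t:t+h,l:l+w]=M[t:t+h,l:l+w]
    o=cv2.morphologyEx(o,cv2.MORPH_OPEN,np.ones((3,3),np.uint8)); pm[n]=o*1.
    print(n,int(o.sum()))
    v=cv2.imread(f); 
    b=np.array([.569,.2675,.078])
    k=6;v_=cv2.resize(v[t:t+min(h,98),l:l+w],None,fx=k if n=='side' else 4.6,fy=k if n=='side' else 4.6,interpolation=2); kk=k if n=='side' else 4.6
    for P,col in((SPH+b,(0,255,0)),(NECK+b,(0,0,255))):
        q=(cv2.convexHull(proj(cs[n],P).astype(np.float32))[:,0]-[l,t]+.5)*kk;cv2.polylines(v_,[q.round().astype(np.int32).reshape(-1,1,2)],True,col,1)
    X.append(v_)
H=max(x.shape[0] for x in X); o=np.hstack([cv2.copyMakeBorder(x,0,H-x.shape[0],0,0,0) for x in X]);g=min(1,799/o.shape[1]); cv2.imwrite('pics/c18.png',cv2.resize(o,None,fx=g,fy=g))
E
```

```text
23.5 [ 0.5395 -0.067   0.3016] [ 0.8  0.2 -1. ] [ 0.03 -0.   -0.01] 0.55 [-0.21  0.28  1.57 -0.    1.3   1.15]
side 2284
top 1359
```

View pics/c17.png

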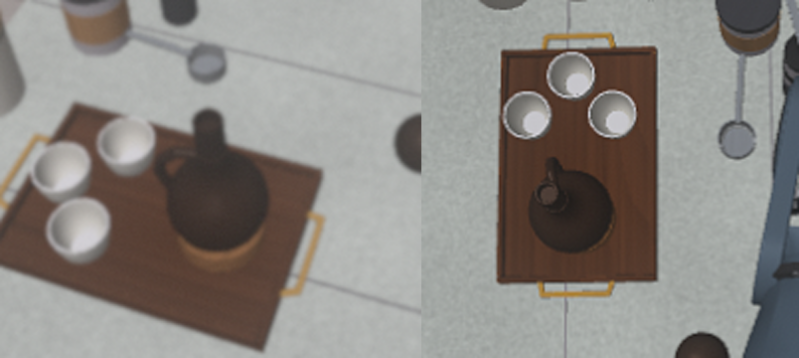

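View pics/c18.png

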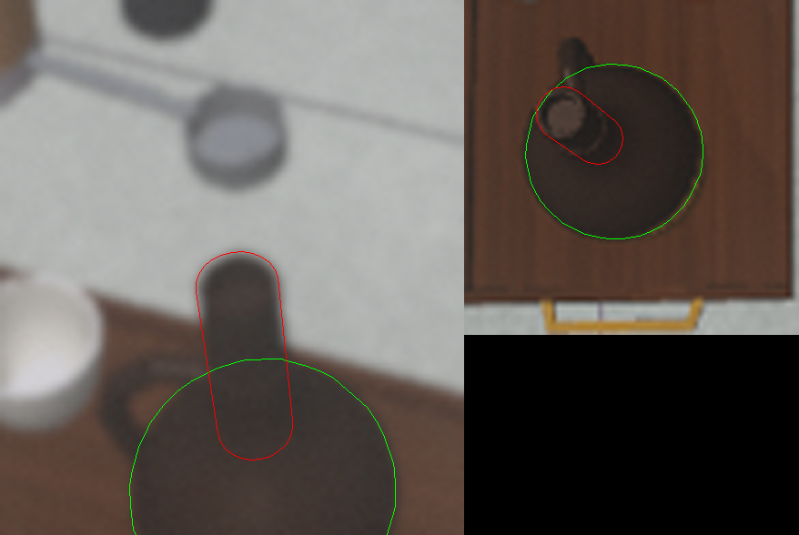

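```bash
python3 - <<'E'
from h import *
a=cv2.imread('pics/t0.png') if False else cv2.imread('pics/top0.png');c=cap('top')
for n,(l,t,w,h) in dict(cups=(139,112,80,52),scoop=(245,110,25,65),grinder=(276,68,27,70),pot=(150,165,65,70)).items():
    ref=a if n!='pot' else cv2.imread('pics/t17.png')
    print(n,cv2.absdiff(ref[t:t+h,l:l+w],c['color'][t:t+h,l:l+w]).max(2).mean().round(1))
print(bot.sign_off(),bot.read_state()['t'])
E
```

```text
cups 12.4
scoop 16.1
grinder 15.3
pot 1.3
the job is handed in; nothing more can be done
the job is handed in; nothing more can be done
```

```bash
python3 - <<'E'
import cv2
a=cv2.imread('pics/top0.png',0);b=cv2.imread('pics/t17.png',0)
print(a[300:320,100:130].mean(),b[300:320,100:130].mean())
for n,(l,t,w,h) in dict(cup0=(139,134,30,26),cup1=(161,115,27,24),cup2=(183,134,28,26),scoop=(248,140,22,32),grinder=(278,85,26,55)).items():
    r=cv2.matchTemplate(b[t-8:t+h+8,l-8:l+w+8],a[t:t+h,l:l+w],cv2.TM_CCOEFF_NORMED);_,v,_,m=cv2.minMaxLoc(r);print(n,round(v,2),(m[0]-8,m[1]-8))
E
```

```text
146.26 164.15833333333333
cup0 1.0 (0, 0)
cup1 1.0 (0, 0)
cup2 1.0 (0, 0)
scoop 1.0 (0, 0)
grinder 0.95 (0, 0)
```

The tray is ready and the job is handed in. The ring stand sits flat on the tray's empty end, and the clay pot stands upright in it with the gripper clear.

- **Ring:** I pinched it by its wall, set it down at about (0.567, 0.268), well inside the rim, and let go. The overlay in both cameras matched a flat ring there.
- **Pot:** I took the largest pot, the one leaning in the rack. I gripped its neck along its axis, lifted it straight up over the rail, turned it upright and lowered it in small steps until the ring took its weight. Then I opened the fingers slowly. The last run ended at about 24 s of the 72 s allowed.
- **Last checks:**
  - Belly height came out at about 0.078 m, which is the fully seated height.
  - The upright model lined up with both pictures to within about 1–2°.
  - The pot did not change between the last two pictures, and the wrist force was near zero.
- **Things left alone:** The cups, scoop and grinder matched their starting positions with zero pixel shift.
- **Checks that disagreed:**
  - The gripper opening read about 28 mm on the 30 mm neck. The pictures showed the neck roughly centred between the pads.
  - A raw image difference over the cups, scoop and grinder was not zero. The new picture is brighter overall, which probably explains it.
  - In the side view the neck top appears about 2 mm lower than modelled.

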